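# Lock up the bar bender and clear its bench

## Robot

A 7-joint arm with a two-finger parallel gripper is mounted at the origin on the work surface. World frame = base frame: x ahead of the robot, y to its left, z up, the work surface at z = 0. Lengths are in mm, angles in rad, forces in N, time in s.
With the tool pointing down it reaches from about 350 to 900 mm from the base axis. Payload 8.1 kg.
Tool frame: the origin (TCP) lies at the very end of the fingers, on their centre line; the grasp point (between the pads) lies behind it (bot.grip_point_offset is the z of the grasp point in the tool frame, in mm); z points along the fingers, y is the direction in which the jaws open and shut (so a half turn about z gives the same grasp; the last joint's range is limited). The gripper opens to 92 mm and grips with 3 to 60 N. Pads are 19 mm wide; open, the fingers measure 130 mm over their backs; the gripper's body (75 mm by 190 mm) begins 47 mm behind the grasp point.
Start: joints at [1.21, 0.434, 0.025, 1.573, -0.012, 1.134, -0.075], TCP at [159.321, -604.366, 226.742] pointing down, gripper open.
Joint ranges: [-2.62, 2.62], [-0.44, 2.09], [-1.27, 1.32], [0.08, 2.57], [-1.32, 4.46], [0.12, 2], [-2.74, 2.74]. Speed limits (rad/s): [2.22, 2.22, 3.01, 3.01, 3.14, 3.14, 3.14].

## Interface

Orientations are given as a 3x3 rotation matrix whose columns are the frame's x, y, z axes.
In Python, from cell import telemetry, cams, ticket, bot gives the robot as it stands.
- The arm moves only by the tool apply_moves, never from a script. Its argument "rows" is a list of rows, each an object of numbers: "x", "y", "z": the shift along the tool's x, y, z in units of 30 mm (1.0 is 30 mm); "twist": the turn about the tool's z in units of 5 degrees (1.0 is 5 degrees). A call has 1 to 10 rows; each row shifts and turns the commanded pose from where the row before left it, along the tool's axes as they then stand; what a row does not reach is not made up. A row lasts 1/12 s, in which the tool goes at most 41.7 mm and 7.16 degrees, less where a joint would pass 70% of its speed; a pose out of reach is approached as far as the arm can. A call is refused whole if a number of a shift passes 1 or a number of a turn 1, either way. A call with a gripper value outside its range is refused whole. "hand" is the closure, from 0 (fully open) to 1 (shut), set as the call begins (left out, the last holds). The fingers move at their own pace and stop on an object; "squeeze" is the grip in N (left out, the last holds). Time passes only in rows, so rows that do not move let the fingers close. It gives the time, the measured TCP pose, the force and the opening at its end, in the units of the state.
- telemetry.get_state(): the state, without advancing time (a new reading comes with each control period).
- cams.capture(name): name is "side" or "top"; returns a dict with "frame" (384x512x3 uint8, red, green, blue), "range_z" (384x512 float32, mm along the optical axis (not along the pixel's ray), 0 where there is no reading), "K" (3x3 intrinsics, pixels), "T" (4x4, takes a point from camera to world coordinates). Camera axes: x right, y up, looking along -z (the intrinsics and any distortion apply to the point x, -y, -z); pixel columns grow to the right and rows downward; lengths in mm; the calibration is good to about 2 mm. A picture is of the moment at which its call begins.
- ticket.job_done(): hands the job in, once; it reports no verdict.
The state is a dict: "time_s": time; "joints": joint angles; "dq": joint speeds; "tau": joint torques, N m; "eef_pos": TCP position; "tcp_rot": TCP orientation; "ft_force": force on the tool from outside, world axes, zero at the start; "moment": the same for the moment, N m; "grip_width": finger opening in mm.
Only numpy, scipy, OpenCV 4.12 (cv2) and the standard library are available. Lean on these libraries where they do the work, as an engineer would, in place of code of your own. Each camera call takes 0.05 s, during which the arm holds its last target.

## Task

Close down the bending bench for the night: swing the bender's lever fully home and lock it there by pushing the long headed pin from the pin block down through fork and lever until its collar sits on the fork. Stand every square bar from the bar rest upright in the pipe stand, and set every oil bottle standing upright, wholly inside the drip tray. Leave the grease tin, the spare former, the tools and the other pins where they are.

Things in the scene. Friction and masses are not known exactly. Their poses are not given: they have to be found in the camera images.
- bender_lever (a joint): swing of the bender's lever about its upright axis, rad: 0 = fully home against the stop (the hole in the lever then lies in line with the fork holes), growing to 0.9 as it swings out, clockwise seen from above; a stiff hinge that stays where it is left (about 1 to 2 N at the knob moves it)
- bender: slate-grey steel bench bar bender, bolted down: base plate 160 x 270 mm, pedestal, frame bar ending in a fork; the die on the axis reaches 150 mm high. Origin on the bench under the lever's upright swing axis, z up. The home lever points along its -y, towards the fork; swung out by q the knob stands at x = -0.240 sin q, y = -0.240 cos q (m) in this frame
- lever_knob (a point): centre of the top of the lever's upright black knob: a smooth cylinder 27 mm in diameter, from 115 to 173 mm above the bench, 240 mm from the swing axis, at the end of an 18 mm round bar lying 93 to 111 mm high. It may be gripped from above; it is fixed to the lever
- fork_hole (a point): centre of the hole in the fork's upper plate, at its top face, 124 mm above the bench, 150 mm from the swing axis. The fork is two plates 60 x 60 mm, 12 mm thick (80 to 92 and 112 to 124 mm high), joined by a web on the bender's +x side, each with a 19 mm hole (upper mouth chamfered 3 mm); the lever's 12 mm flat with its 20 mm hole swings in between. Free space below
- lock_pin: the bender's locking pin, standing upright in one of the three holes of the pin block: shank 16 mm in diameter and 60 mm long with a round-nosed tip, then a collar 32 mm in diameter and 5 mm thick, then a plain round dark head 26 mm in diameter and 27 mm tall; 92 mm in all, the longest of the three pins. Origin at the centre of the tip, z up along the pin
- pin_collar (a point): centre of the underside of the locking pin's collar, 60 mm above its tip
- pin_block: steel block 145 (x) x 55 (y) x 40 mm (z) fixed to the bench, with three blind holes 18 mm in diameter and 30 mm deep, 48 mm apart along its x axis, one pin in each (which is in which varies). Origin at the centre of its underside
- bar_rest: sloping bar rack fixed to the bench: a round rail 12 mm thick along its y axis, top 57 mm above the bench, 300 mm wide over the posts, and a 22 mm tall toe strip 140 mm in front (+x). The bars lean on the rail about 78 mm apart, sloping at 25 degrees: far ends on the bench by the toe strip, near ends 35 mm past the rail. Origin on the bench under the rail's middle
- pipe_stand: holder for short bars: a piece of rust-brown steel pipe standing on a round plate 110 mm in diameter and 8 mm thick, fixed to the bench. Pipe 80 mm outside, 70 mm inside, rim 100 mm above the bench, inner floor 8 mm above it. Origin on the bench under the pipe's centre line
- pipe_mouth (a point): centre of the pipe's mouth, level with the rim, 100 mm above the bench
- tray: shallow sheet-metal drip tray fixed to the bench, 140 (x) x 260 (y) mm outside, walls 4 mm thick and 18 mm tall in all, floor 4 mm thick. Origin at the centre of its underside
- tray_floor (a point): centre of the tray's floor, 4 mm above the bench, axes as the tray's
- grease_tin: round grease tin, 64 mm in diameter, 56 mm tall, standing near one end of the tray; bystander. Origin at the centre of its underside
- former: spare grooved bending former, steel disc 60 mm in diameter, 26 mm tall, lying on the bench; bystander. Origin at the centre of its underside
- tape: yellow and black tape measure, 70 (x) x 35 (y) x 65 mm (z); bystander. Origin at the centre of its underside
- wrench: steel wrench 200 mm long, lying along its x axis; bystander. Origin under its middle
- short_pin: another pin in the block: shank 16 x 36 mm, collar 32 mm, round head 26 mm in diameter and 12 mm tall; bystander
- hex_pin: another pin in the block: shank 16 x 44 mm, collar 32 mm, six-sided head 26 mm across and 10 mm tall; bystander
- bar0: bare steel square bar, 14 x 14 x 170 mm, about 0.12 kg, leaning on the bar rest; three or four such bars are there, None if this one is absent. Origin at its middle, its x axis along its length (the two ends are alike)
- bar1: bare steel square bar, 14 x 14 x 170 mm, about 0.12 kg, leaning on the bar rest; three or four such bars are there, None if this one is absent. Origin at its middle, its x axis along its length (the two ends are alike)
- bar2: bare steel square bar, 14 x 14 x 170 mm, about 0.12 kg, leaning on the bar rest; three or four such bars are there, None if this one is absent. Origin at its middle, its x axis along its length (the two ends are alike)
- bar3: bare steel square bar, 14 x 14 x 170 mm, about 0.12 kg, leaning on the bar rest; three or four such bars are there, None if this one is absent. Origin at its middle, its x axis along its length (the two ends are alike)
- oil0: white plastic oil bottle, body 54 mm in diameter with straight sides to 110 mm, short shoulder and black cap 24 mm in diameter, 140 mm tall in all, about 0.22 kg, standing on the bench; one or two are there, None if this one is absent. Origin at the centre of its underside, z up
- oil1: white plastic oil bottle, body 54 mm in diameter with straight sides to 110 mm, short shoulder and black cap 24 mm in diameter, 140 mm tall in all, about 0.22 kg, standing on the bench; one or two are there, None if this one is absent. Origin at the centre of its underside, z up
Things that resemble listed ones, but are neither listed nor needed, are in the scene too. Leave any orange or purple look-alike of the oil1 alone.

How it is judged (in metres and radians):
On the way, in this order (a step that is already met when the one before it is completed fails the run):
1. the lever is swung fully home, within 0.022 rad of its stop (value of joint bender_lever below 0.022 rad), for 0.2 s.
2. the long pin is down through fork and lever, its collar on the fork (value of joint bender_lever below 0.022 rad and horizontal distance between pin_collar and fork_hole below 0.006 m and z of pin_collar in the frame of fork_hole between -0.006 and 0.004 m and angle between lock_pin's own z axis and vertical below 0.12 rad), for 0.2 s.
At the end, for the whole second after the job is handed in: Lever within 0.022 rad of home; pin upright within 6 mm of the fork holes' axis, collar within 4 mm of the fork; every bar in the pipe (middle within 35 mm of its axis, at most 15 mm above the rim, lean under 37 deg); every bottle upright on the tray floor, foot inside its walls; all at rest (all of step 2 and horizontal distance between each of bar0, bar1, bar2, bar3 and pipe_mouth below 0.035 m and z of each of bar0, bar1, bar2, bar3 in the frame of pipe_mouth below 0.015 m and (angle between bar0's own x axis and vertical below 0.65 rad or angle between bar0's own x axis and vertical above 2.49 rad) and linear speed of each of bar0, bar1, bar2, bar3 below 0.1 m/s and (angle between bar1's own x axis and vertical below 0.65 rad or angle between bar1's own x axis and vertical above 2.49 rad) and (angle between bar2's own x axis and vertical below 0.65 rad or angle between bar2's own x axis and vertical above 2.49 rad) and (angle between bar3's own x axis and vertical below 0.65 rad or angle between bar3's own x axis and vertical above 2.49 rad) and angle between each of oil0, oil1's own z axis and vertical below 0.1 rad and z of each of oil0, oil1 in the frame of tray_floor below 0.006 m and linear speed of each of oil0, oil1 below 0.03 m/s and x of oil0 in the frame of tray_floor between -0.046 and 0.046 m and y of oil0 in the frame of tray_floor between -0.106 and 0.106 m and x of oil1 in the frame of tray_floor between -0.046 and 0.046 m and y of oil1 in the frame of tray_floor between -0.106 and 0.106 m); the robot touches nothing.
It fails at once if the grease tin, spare former, tape measure or wrench is shifted by more than 50 mm, or one of the other pins by more than 30 mm (distance of any of grease_tin, former, tape, wrench from where it was at the start of the episode above 0.05 m or distance of any of short_pin, hex_pin from where it was at the start of the episode above 0.03 m).
Of bar0, bar1, bar2, bar3 only 3 to 4 are there at a start; the rules pass over those that are not, and their reading is None.
Of oil0, oil1 only 1 to 2 are there at a start; the rules pass over those that are not, and their reading is None.
At some moment in a run one of bar0, bar1, bar2, bar3 may be knocked a few centimetres aside while the robot is not near it.
It also fails if it takes over 210 s, if anything falls off the work surface, if the arm or the gripper's body presses on something with over 40 N, if the wrist force passes 120 N, or if a joint passes its speed limit or range.

## Working session

There is one attempt and no reset: what is moved stays moved. The work goes in short steps, Python scripts to look and compute and a tool call to move; the robot and the scene stay as the last step left them, time stands still between calls to the robot, and variables do not carry over. Pictures are saved under pics/ and viewed, and the job is handed in when it is done.

Besides the shell and the picture viewer there is one more tool, called as name(argument=value, ...), one argument or row to a line, values as JSON. apply_moves: Moves the arm, as the interface text tells. Its arguments: {"type":"object","properties":{"rows":{"type":"array","items":{"type":"object","properties":{"x":{"type":"number"},"y":{"type":"number"},"z":{"type":"number"},"twist":{"type":"number"}}}},"hand":{"type":"number"},"squeeze":{"type":"number"}},"required":["rows"]}

```bash
ls -la; mkdir -p pics; python3 - <<'E'
from cell import telemetry, cams, ticket, bot
import cv2, numpy as np
s=telemetry.get_state()
print(s, bot.grip_point_offset)
for n in ("top","side"):
    c=cams.capture(n)
    cv2.imwrite(f"pics/{n}0.png",cv2.resize(c["frame"][:,:,::-1],(800,600),interpolation=cv2.INTER_CUBIC))
    np.savez(f"pics/{n}0.npz",**c)
    print(n,c["K"],c["T"],(c["range_z"]>0).mean(), [k for k in c])
E
```

```text
total 12
drwxr-xr-x  3 agent agent 4096 Dec  6 16:35 .
drwxr-xr-x 23 root  root  4096 Dec  6 16:35 ..
drwxr-xr-x  2 agent agent 4096 Dec  6 16:35 pics
{'time_s': 0.0, 'joints': array([ 1.21040103,  0.43521365,  0.02495732,  1.57409   , -0.01158418,
        1.1340163 , -0.07510291]), 'dq': array([-1.41958306e-03, -8.03529324e-05, -2.60798891e-04, -4.05150236e-04,
        1.74010836e-03,  2.66901799e-04,  4.56690485e-04]), 'tau': array([-6.41357528e-04, -6.67850661e+01,  9.84807909e-01, -3.14467871e+01,
       -6.05798140e-02,  4.29831748e-02,  1.67193812e-04]), 'eef_pos': array([ 159.15988462, -603.8618422 ,  225.9533531 ]), 'tcp_rot': array([[ 9.66967563e-01,  2.54898867e-01, -5.47591740e-04],
       [ 2.54899411e-01, -9.66966435e-01,  1.48485766e-03],
       [-1.51014298e-04, -1.57539000e-03, -9.99998748e-01]]), 'ft_force': array([-0.39925916, -0.29373   , -0.18732304]), 'moment': array([ 0.00161233, -0.03352007,  0.01724189]), 'grip_width': 92.1967730308474} -18.8
top [[346.86134201   0.         254.5890432 ]
 [  0.         346.86134201 195.53880777]
 [  0.           0.           1.        ]] [[ 5.22079942e-02  9.77331458e-01 -2.05176865e-01  3.76089132e+02]
 [-9.98629069e-01  5.03156000e-02 -1.44334105e-02 -4.05043316e+01]
 [-3.78262902e-03  2.05649121e-01  9.78618481e-01  9.57335656e+02]
 [ 0.00000000e+00  0.00000000e+00  0.00000000e+00  1.00000000e+00]] 0.9958038330078125 ['frame', 'range_z', 'K', 'T']
side [[449.15653326   0.         251.00126982]
 [  0.         449.15653326 194.75858143]
 [  0.           0.           1.        ]] [[-9.99640225e-01 -2.65096358e-02 -4.08160292e-03  5.43438938e+02]
 [ 1.29802629e-02 -6.11299807e-01  7.91292650e-01  8.55451620e+02]
 [-2.34719631e-02  7.90954983e-01  6.11423979e-01  8.08085477e+02]
 [ 0.00000000e+00  0.00000000e+00  0.00000000e+00  1.00000000e+00]] 0.9961191813151041 ['frame', 'range_z', 'K', 'T']
```

View pics/top0.png

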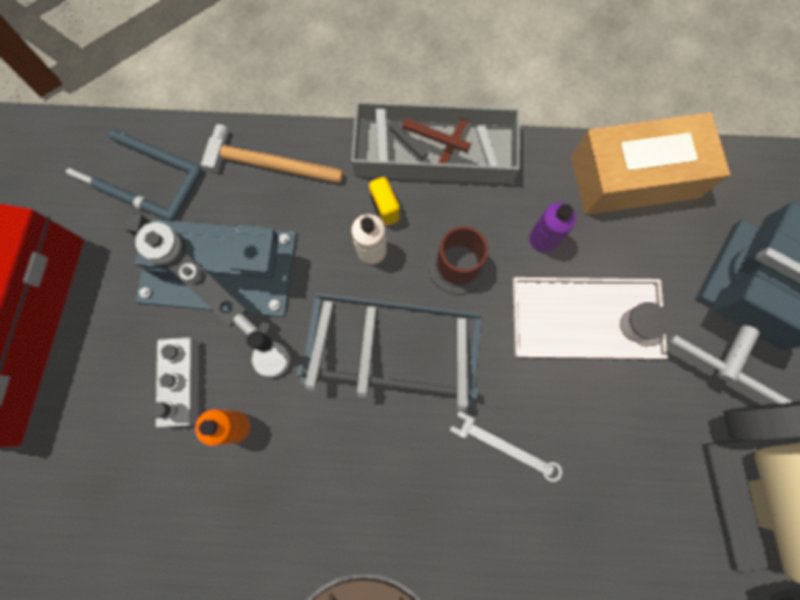

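View pics/side0.png

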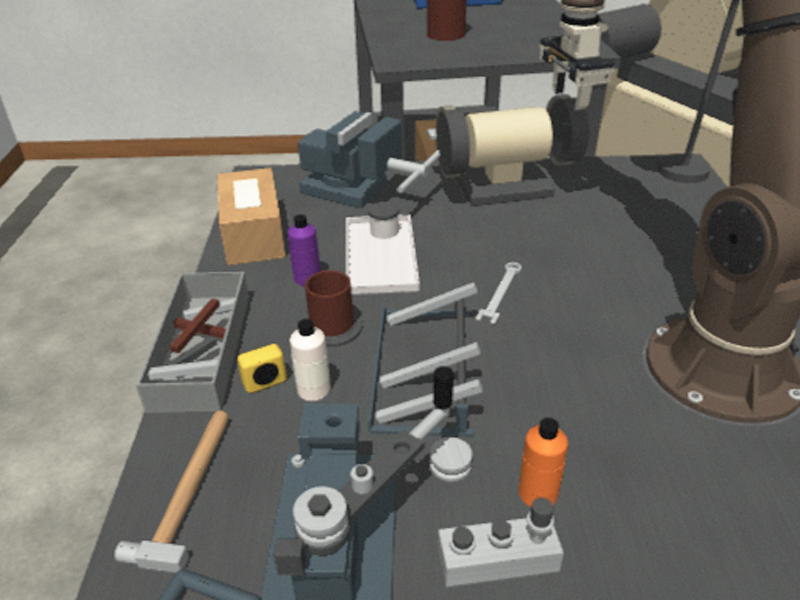

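The top view shows the bender with its axis near (157,243) and the lever swung out, its knob at (258,340). The pin block is at (172,380). There are three bars at x≈318, 367 and 462, the pipe at (463,255), the tape at (384,200), and the tray at (588,318) with the tin at its right end.

Bottle candidates are white (368,240), purple (552,228) and orange (222,427). Only the white one fits the description. There are loose bars in the grey bin, but they aren't on the rest, so I'll leave them. For the long pin, (168,411) at the bottom of the block fits best because it is the tallest in the side view, at (540,515). I'll measure next.

```bash
cat > h.py <<'E'
import numpy as np, cv2
def ld(n): return dict(np.load(f"pics/{n}.npz"))
def snap(n,tag,crop=None,scale=1.5625):
    from cell import cams
    c=cams.capture(n); np.savez(f"pics/{tag}.npz",**c)
    f=c["frame"][:,:,::-1]
    if crop: u0,v0,u1,v1=crop; f=f[v0:v1,u0:u1]
    cv2.imwrite(f"pics/{tag}.png",cv2.resize(f,None,fx=scale,fy=scale,interpolation=cv2.INTER_CUBIC))
    return c
def cloud(c):
    h,w=c["range_z"].shape; v,u=np.mgrid[:h,:w]; d=c["range_z"].astype(float); K=c["K"]
    p=np.stack([(u-K[0,2])/K[0,0]*d,-(v-K[1,2])/K[1,1]*d,-d],-1)
    return p@c["T"][:3,:3].T+c["T"][:3,3]
def ray(c,u,v,z):
    K=c["K"]; d=c["T"][:3,:3]@np.array([(u-K[0,2])/K[0,0],-(v-K[1,2])/K[1,1],-1.])
    o=c["T"][:3,3]; return o+d*(z-o[2])/d[2]
def proj(c,P):
    T=c["T"]; q=T[:3,:3].T@(np.array(P)-T[:3,3]); K=c["K"]
    return K[0,0]*q[0]/-q[2]+K[0,2], K[1,1]*-q[1]/-q[2]+K[1,2]
E
python3 - <<'E'
from h import *
for n in("top0","side0"):
    c=ld(n);f=c["frame"][:,:,::-1]
    if n=="top0":
        cv2.imwrite("pics/t_l.png",cv2.resize(f[125:290,70:210],None,fx=3.6,fy=3.6,interpolation=cv2.INTER_CUBIC))
        cv2.imwrite("pics/t_r.png",cv2.resize(f[110:280,180:440],None,fx=3,fy=3,interpolation=cv2.INTER_CUBIC))
    else:
        cv2.imwrite("pics/s_l.png",cv2.resize(f[220:384,160:370],None,fx=3.6,fy=3.6,interpolation=cv2.INTER_CUBIC))
    W=cloud(c)
    # z sanity: table
    P=W.reshape(-1,3); print(n,np.histogram(P[:,2],bins=np.arange(-20,21,4)))
c=ld("top0");W=cloud(c)
H=np.clip(W[:,:,2],0,200)
cv2.imwrite("pics/hmap.png",cv2.resize(cv2.applyColorMap((H*1.25).astype(np.uint8),cv2.COLORMAP_JET),(800,600),interpolation=cv2.INTER_NEAREST))
E
```

```text
top0 (array([    0,     0,     0,   173, 27246, 79232, 10428,  3391,  1857,
        1662]), array([-20, -16, -12,  -8,  -4,   0,   4,   8,  12,  16,  20]))
side0 (array([  191,   181,   172,  3874, 52596, 15559,  2713,  3911,  1930,
        1975]), array([-20, -16, -12,  -8,  -4,   0,   4,   8,  12,  16,  20]))
```

View pics/t_l.png

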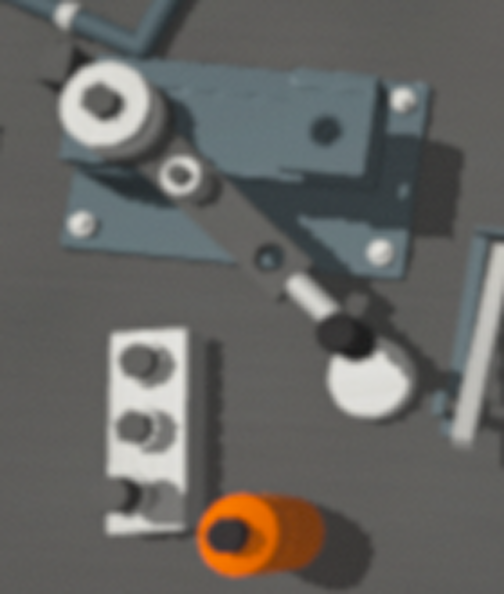

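View pics/s_l.png

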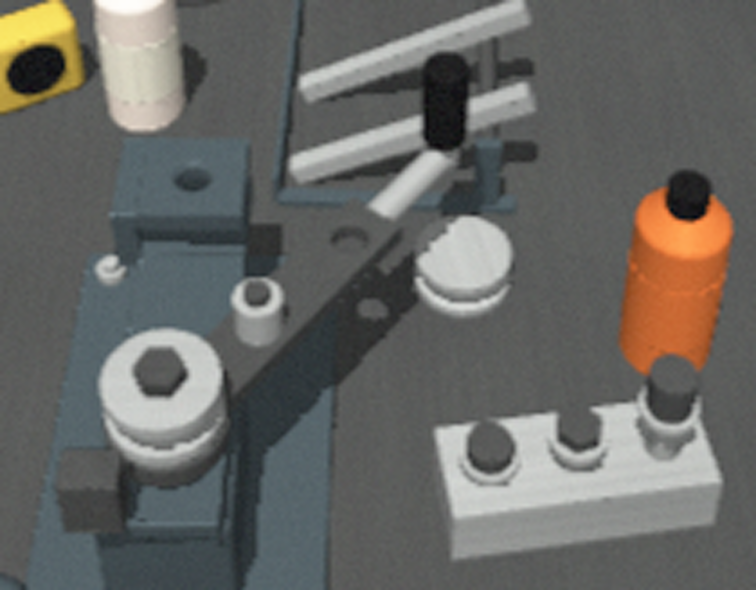

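View pics/t_r.png

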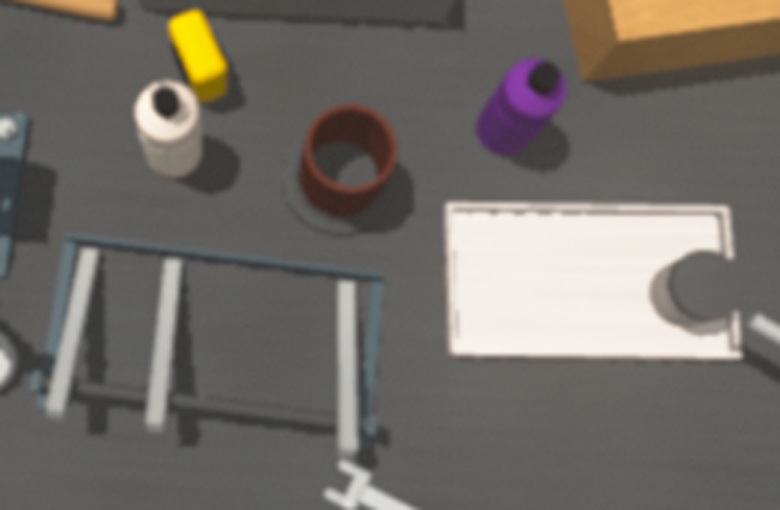

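View pics/hmap.png

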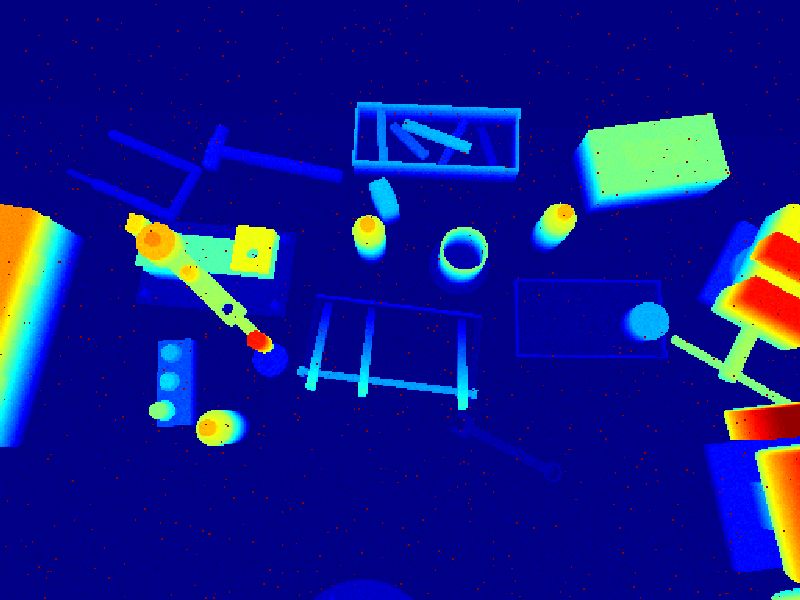

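The crops confirm the long pin: a tall round dark head standing high above the block, at crop (125,495) in the top view and (672,390) in the side view. The white bottle has a black cap and stands beside the tape. Next are world positions from both views.

```bash
cat > meas.py <<'E'
from h import *
def blob(W,zlo,zhi,u0,v0,u1,v1,minn=8):
    m=np.zeros(W.shape[:2],np.uint8); s=W[v0:v1,u0:u1,2]; m[v0:v1,u0:u1]=((s>zlo)&(s<zhi))
    n,l,st,_=cv2.connectedComponentsWithStats(m)
    if n<2: return None
    k=1+np.argmax(st[1:,4]); return W[l==k]
def desc(nm,P):
    if P is None: print(nm,None);return
    (cx,cy),r=cv2.minEnclosingCircle(P[:,:2].astype(np.float32))
    print(nm,len(P),"mean",P.mean(0).round(1),"circ",round(cx,1),round(cy,1),"d",round(2*r,1))
E
python3 - <<'E'
from meas import *
t=ld("top0");W=cloud(t);s=ld("side0");V=cloud(s)
k=512/800
def R(a,b,c,d): return [int(x*k) for x in (a,b,c,d)]
desc("die top",blob(W,143,158,*R(110,200,200,290)))
desc("knob",blob(W,165,180,*R(240,320,290,365)))
desc("fork top",blob(W,119,130,*R(215,215,290,290)))
desc("pin head",blob(W,92,110,*R(140,390,180,430)))
desc("block",blob(W,34,46,*R(145,330,200,435)))
desc("bottle cap",blob(W,133,146,*R(345,205,395,270)))
desc("bottle shoulder",blob(W,100,118,*R(345,205,395,270)))
desc("orange cap",blob(W,133,146,*R(190,400,260,450)))
desc("pipe rim",blob(W,95,105,*R(430,220,500,290)))
desc("tin",blob(W,50,62,*R(610,290,680,350)))
desc("tray rim",blob(W,12,24,*R(500,265,680,370)))
def S(a,b,c,d): return R(a,b,c,d)
desc("S knob",blob(V,165,180,*S(420,355,465,420)))
desc("S die",blob(V,143,158,*S(280,470,360,560)))
desc("S fork",blob(V,119,130,*S(290,395,370,460)))
desc("S pin",blob(V,92,110,*S(510,485,570,540)))
desc("S cap",blob(V,133,146,*S(285,310,335,400)))
desc("S rim",blob(V,95,105,*S(290,260,370,350)))
desc("S block",blob(V,34,46,*S(425,500,575,590)))
desc("S tray",blob(V,12,24,*S(330,205,430,300)))
# fork rect, tray rect
for nm,P in (("fork",blob(W,119,130,*R(215,215,290,290))),("tray",blob(W,12,24,*R(500,265,680,370))),("block",blob(W,34,46,*R(145,330,200,435))),("Sblock",blob(V,34,46,*S(425,500,575,590))),("Sfork",blob(V,119,130,*S(290,395,370,460)))):
    print(nm,cv2.minAreaRect(P[:,:2].astype(np.float32)))
# hole in fork by ray
f=t["frame"].astype(int)
E
```

```text
die top 86 mean [632.9 361.6 150.2] circ 632.9 363.7 d 27.2
knob 114 mean [480.4 176.7 173.3] circ 480.6 177.8 d 27.2
fork top 663 mean [633.4 211.9 124.6] circ 633.2 211.7 d 92.1
pin head 108 mean [371.8 336.8 101.8] circ 372.0 338.5 d 26.0
block 818 mean [418.2 338.9  40.9] circ 419.5 341.9 d 152.3
bottle cap 81 mean [677.9  28.4 140.4] circ 678.8 28.5 d 24.3
bottle shoulder 149 mean [671.1  26.8 113.1] circ 678.4 28.2 d 53.7
orange cap 102 mean [350.6 243.6 140.4] circ 350.2 244.1 d 24.3
pipe rim 204 mean [ 657.9 -130.4  100.2] circ 658.2 -130.7 d 80.3
tin 341 mean [ 562.  -447.5   60. ] circ 562.3 -449.1 d 64.1
tray rim 362 mean [ 602.7 -331.9   18.2] circ 570.0 -362.7 d 294.2
S knob 109 mean [482.  181.6 170.8] circ 480.0 181.2 d 29.4
S die 146 mean [635.  365.  148.5] circ 635.6 363.9 d 26.8
S fork 777 mean [635.3 215.1 122.7] circ 635.0 214.5 d 94.2
S pin 162 mean [373.7 342.2  99.2] circ 373.2 340.4 d 26.4
S cap 69 mean [679.9  31.7 138.3] circ 680.1 30.3 d 26.2
S rim 139 mean [ 657.1 -127.6   98. ] circ 658.6 -129.2 d 83.1
S block 1334 mean [420.8 353.1  38.7] circ 421.3 348.4 d 153.4
S tray 167 mean [ 537.7 -298.2   15.8] circ 564.8 -361.7 d 294.8
fork ((634.2093505859375, 212.6681365966797), (61.22420120239258, 74.6457290649414), 87.36859130859375)
tray ((571.4718017578125, -362.4710388183594), (138.60519409179688, 261.5220947265625), 2.696845054626465)
block ((419.4808349609375, 344.31353759765625), (144.96827697753906, 56.83586120605469), 7.238831996917725)
Sblock ((420.7162780761719, 345.904541015625), (145.54905700683594, 58.15239715576172), 6.6766581535339355)
Sfork ((635.2135009765625, 213.155029296875), (63.248207092285156, 74.18574523925781), 87.51476287841797)
```

```bash
python3 - <<'E'
from meas import *
t=ld("top0");s=ld("side0")
for c,(u,v) in ((t,(160,161)),(s,(213,270))):
    g=cv2.cvtColor(c["frame"],cv2.COLOR_RGB2GRAY)
    print(g[v-6:v+7,u-8:u+9])
    sub=g[v-8:v+9,u-9:u+10]; m=np.zeros_like(g); m[v-7:v+8,u-9:u+10]=(sub[1:-1]<52)
    n,l,st,ce=cv2.connectedComponentsWithStats(m)
    for i in range(1,n):
        if st[i,4]>10: print(st[i],ce[i],ray(c,*ce[i],124).round(1),ray(c,*ce[i],112).round(1))
W=cloud(t);
# lever hole expected home; bars
f=t["frame"]; 
for nm,(a,b,c_,d) in {"b0":(295,295,335,395),"b1":(352,300,380,398),"b2":(450,310,470,412)}.items():
    k=.64; a,b,c_,d=[int(x*k) for x in(a,b,c_,d)]
    S=W[b:d,a:c_]; col=f[b:d,a:c_].astype(int)
    m=(col.min(2)>125)
    P=S[m]; P=P[(P[:,2]>5)&(P[:,2]<100)]
    mu=P.mean(0); _,_,vt=np.linalg.svd(P-mu); d_=vt[0]*np.sign(vt[0][2]); pr=(P-mu)@d_
    print(nm,len(P),"lo",(mu+d_*np.percentile(pr,1)).round(1),"hi",(mu+d_*np.percentile(pr,99)).round(1),"yaw",np.degrees(np.arctan2(-d_[1],-d_[0])).round(1),"slope",np.degrees(np.arcsin(d_[2])).round(1))
E
```

```text
[[112 113 113 112 113 113 111 111 109 110 111 113 111 112 113 113 111]
 [114 112 114 113 112 111 107 101  99 102 103 107 111 113 112 113 112]
 [112 113 114 113 109 101  93  87  81  83  87  96 107 112 112 112 113]
 [113 113 112 111 101  89  75  68  62  62  69  82  97 107 112 112 112]
 [113 113 113 106  92  74  63  56  55  56  60  70  89 103 110 111 113]
 [113 113 111 103  83  65  56  53  56  58  57  63  80  98 108 113 113]
 [114 114 112 101  81  63  54  56  58  55  56  58  75  97 109 113 112]
 [114 114 112 102  83  62  57  56  56  53  56  63  80  99 110 113 113]
 [114 114 113 105  89  71  61  59  55  55  64  79  95 106 113 113 113]
 [113 115 113 110 100  87  75  68  63  67  82  96 105 112 112 113 113]
 [115 113 113 112 111 101  94  87  85  88  99 107 112 113 113 115 113]
 [114 114 115 113 113 110 108 106 104 106 110 112 113 113 114 114 114]
 [114 115 113 114 113 113 113 113 113 113 114 114 113 114 113 114 114]]
[[100  97  97  98  96 100 101 100 105 105 106  98  97  99  98  98  99]
 [ 97  99  97 100 100  97  99 107 113 112 104 101  98 100  99  98  98]
 [ 97  99  99  95  93  92  93  93 
[... 272 characters left out ...]
 54  59  58  57  52  57  55  60  76  93 100  98]
 [ 97  97  96  85  63  56  47  54  56  57  54  54  69  91 100 100  97]
 [ 97 100  95  95  85  71  56  53  48  49  62  74  89  97  97  97  98]
 [ 99  98 100  99  99  93  90  84  81  86  92  95  99  96  95  98  99]
 [101  99  98  93  96  98  97  95  96  98  98  95  98 100  96  98  98]
 [ 98  95  98  97  94  96  98  97  97  98  99  95 101  97  98  99  96]
 [ 99 101  98 100  97  97 100  96  95 101  98  94  98  98 100  99  98]]
b0 330 lo [573.7  98.9  13.8] hi [422.1 107.6  83.9] yaw -3.3 slope 24.8
b1 318 lo [568.8  21.4  14. ] hi [415.5  23.6  84.7] yaw -0.8 slope 24.8
b2 335 lo [ 554.4 -137.8   12.7] hi [ 403.9 -137.4   86. ] yaw -0.1 slope 26.0
```

```bash
python3 - <<'E'
from meas import *
for c,(u,v) in ((ld("top0"),(160,161)),(ld("side0"),(213,270))):
    g=cv2.cvtColor(c["frame"],cv2.COLOR_RGB2GRAY)
    m=np.zeros_like(g); m[v-6:v+7,u-8:u+9]=(g[v-6:v+7,u-8:u+9]<86)
    n,l,st,ce=cv2.connectedComponentsWithStats(m)
    for i in range(1,n):
        if st[i,4]>10: print(st[i],ce[i],ray(c,*ce[i],124).round(1))
E
```

```text
[156 157   9   9  55] [160.07272727 160.87272727] [627.4 213.4 124. ]
[208 267  11   7  58] [212.79310345 269.70689655] [629.7 218.4 124. ]
```

```bash
python3 - <<'E'
from meas import *
A=np.concatenate([cloud(ld("top0")).reshape(-1,3),cloud(ld("side0")).reshape(-1,3)])
A=A[(A[:,0]>0)&(A[:,0]<900)&(abs(A[:,1])<800)&(A[:,2]<600)]
print("cols y:",list(range(750,-800,-100)))
for x in range(850,-1,-50):
    print(x,[int(np.percentile(q,97)) if len(q:=A[(abs(A[:,0]-x)<25)&(abs(A[:,1]-y)<50),2])>20 else -1 for y in range(750,-800,-100)])
E
```

```text
cols y: [750, 650, 550, 450, 350, 250, 150, 50, -50, -150, -250, -350, -450, -550, -650, -750]
850 [3, 3, 21, 24, 27, 26, 26, 60, 61, 65, 60, 102, 105, 104, 4, 4]
800 [3, 4, 21, 4, 24, 3, 26, 64, 56, 54, 41, 102, 103, 102, 4, 4]
750 [3, 3, 22, 24, 22, 3, 3, 66, 65, 3, 119, 98, 4, 4, 125, 120]
700 [-1, 149, 4, 132, 18, 11, 18, 140, 81, 101, 140, 115, 4, 167, 127, -1]
650 [-1, 152, 151, 132, 150, 126, 126, 132, 97, 101, 18, 19, 19, 177, 177, -1]
600 [-1, -1, 151, 92, 140, 126, 125, 23, 8, 97, 17, 8, 62, 177, 176, -1]
550 [-1, -1, 150, 15, 106, 110, 30, 31, 22, 24, 17, 8, 63, 177, 177, 4]
500 [-1, -1, 139, 4, 51, 110, 173, 53, 4, 46, 19, 19, 102, 109, 143, 4]
450 [-1, -1, 117, 4, 64, 26, 167, 76, 59, 70, 4, 4, 4, 115, 178, 114]
400 [-1, -1, 100, 3, 100, 86, 68, 80, 4, 81, 4, 4, 4, 206, 207, 26]
350 [-1, 66, 73, 4, 101, 140, 3, 3, 3, 10, 9, 4, 4, 168, 181, -1]
300 [-1, 58, 4, 4, 3, 3, 4, 4, 4, 4, 9, 7, 4, 162, 182, -1]
250 [-1, 3, 4, 3, 3, 3, 3, 4, 4, 4, 4, 4, 4, 151, 182, -1]
200 [-1, 4, 4, 4, 3, 3, 3, 4, 4, 4, 4, 4, 4, 423, 337, 25]
150 [-1, 3, 4, 4, 3, 3, 3, 4, 4, 4, 4, 4, 4, 425, 262, 192]
100 [-1, 3, 4, 4, 3, 3, 4, 267, 309, 4, 4, 4, 4, 388, 193, 1]
50 [-1, -1, 4, 3, 2, 0, 12, 342, 544, 546, 1, 1, 1, 1, 1, 1]
0 [-1, -1, -1, -1, 1, 0, 25, 397, 548, 1, 1, 1, 0, 1, 0, 1]
```

apply_moves(
  rows=[
    {"twist": 0.985},
    {"twist": 0.985},
    {"twist": 0.985},
    {"x": 0.79,"y": -0.96},
    {"x": 0.79,"y": -0.96},
    {"x": 0.79,"y": -0.96},
    {"x": 0.79,"y": -0.96},
    {"x": 0.79,"y": -0.96},
    {"x": 0.79,"y": -0.96},
    {"x": 0.79,"y": -0.96},
  ],
  hand=0,
  squeeze=20,
)

```text
schema error: expected keys x, y, z, twist
```

apply_moves(
  rows=[
    {"x": 0.79,"y": -0.96},
    {"x": 0.79,"y": -0.96},
    {"x": 0.79,"y": -0.96},
    {"x": 0.79,"y": -0.96},
    {"x": 0.79,"y": -0.96},
    {"x": 0.79,"y": -0.96},
    {"x": 0.79,"y": -0.96},
    {"x": 0.79,"y": -0.96},
    {"x": 0.79,"y": -0.96},
    {"x": 0.79,"y": -0.96},
  ],
)

```text
schema error: expected keys x, y, z, twist
```

All four keys are required in every row.

apply_moves(
  rows=[
    {"x": 0,"y": 0,"z": 0,"twist": 0.985},
    {"x": 0,"y": 0,"z": 0,"twist": 0.985},
    {"x": 0,"y": 0,"z": 0,"twist": 0.985},
    {"x": 0.79,"y": -0.96,"z": 0,"twist": 0},
    {"x": 0.79,"y": -0.96,"z": 0,"twist": 0},
    {"x": 0.79,"y": -0.96,"z": 0,"twist": 0},
    {"x": 0.79,"y": -0.96,"z": 0,"twist": 0},
    {"x": 0.79,"y": -0.96,"z": 0,"twist": 0},
    {"x": 0.79,"y": -0.96,"z": 0,"twist": 0},
    {"x": 0.79,"y": -0.96,"z": 0,"twist": 0},
  ],
  hand=0,
  squeeze=20,
)

```text
time_s: 0.93
eef_pos: [325.9, -401.1, 226.5]
tcp_rot: [[1.0, -0.0, -0.0], [-0.0, -1.0, 0.0], [-0.0, -0.0, -1.0]]
ft_force: [1.4, -0.2, 0.9]
grip_width: 91.6
```

apply_moves(
  rows=[
    {"x": 0.79,"y": -0.96,"z": 0,"twist": 0},
    {"x": 0.79,"y": -0.96,"z": 0,"twist": 0},
    {"x": 0.79,"y": -0.96,"z": 0,"twist": 0},
    {"x": 0.79,"y": -0.96,"z": 0,"twist": 0},
    {"x": 0.79,"y": -0.96,"z": 0,"twist": 0},
    {"x": 0.79,"y": -0.96,"z": 0,"twist": 0},
    {"x": 0.79,"y": -0.96,"z": 0,"twist": 0},
    {"x": 0.79,"y": -0.96,"z": 0,"twist": 0},
    {"x": 0.79,"y": -0.96,"z": 0,"twist": 0},
    {"x": 0.79,"y": -0.96,"z": 0,"twist": 0},
  ],
)

```text
time_s: 1.77
eef_pos: [562.9, -113.3, 226.5]
tcp_rot: [[1.0, -0.0, -0.001], [-0.0, -1.0, -0.0], [-0.001, 0.0, -1.0]]
ft_force: [0.0, -0.9, 0.3]
grip_width: 91.9
```

apply_moves(
  rows=[
    {"x": 0.79,"y": -0.96,"z": 0,"twist": 0},
    {"x": 0.79,"y": -0.96,"z": 0,"twist": 0},
    {"x": 0.79,"y": -0.96,"z": 0,"twist": 0},
    {"x": 0.79,"y": -0.96,"z": 0,"twist": 0},
    {"x": 0.5,"y": -0.6,"z": 0,"twist": 0},
    {"x": 0,"y": 0,"z": 0,"twist": 0},
  ],
)

```text
time_s: 2.27
eef_pos: [673.8, 25.2, 225.5]
tcp_rot: [[1.0, 0.007, -0.001], [0.007, -1.0, 0.004], [-0.0, -0.004, -1.0]]
ft_force: [-0.5, 0.7, -0.5]
grip_width: 91.9
```

apply_moves(
  rows=[
    {"x": 0.15,"y": -0.1,"z": 0.8,"twist": 0},
    {"x": 0,"y": 0,"z": 1,"twist": 0},
    {"x": 0,"y": 0,"z": 1,"twist": 0},
    {"x": 0,"y": 0,"z": 1,"twist": 0},
    {"x": 0,"y": 0,"z": 0.7,"twist": 0},
    {"x": 0,"y": 0,"z": 0.3,"twist": 0},
    {"x": 0,"y": 0,"z": 0,"twist": 0},
  ],
)

```text
time_s: 2.85
eef_pos: [674.7, 20.6, 80.1]
tcp_rot: [[1.0, -0.0, -0.005], [-0.0, -1.0, -0.001], [-0.005, 0.001, -1.0]]
ft_force: [-1.1, 1.0, 0.4]
grip_width: 92.0
```

apply_moves(
  rows=[
    {"x": 0,"y": 0,"z": 0,"twist": 0},
    {"x": 0,"y": 0,"z": 0,"twist": 0},
    {"x": 0,"y": 0,"z": 0,"twist": 0},
    {"x": 0,"y": 0,"z": 0,"twist": 0},
    {"x": 0,"y": 0,"z": 0,"twist": 0},
    {"x": 0,"y": 0,"z": 0,"twist": 0},
  ],
  hand=1,
  squeeze=20,
)

```text
time_s: 3.35
eef_pos: [677.1, 21.8, 83.5]
tcp_rot: [[1.0, 0.0, 0.001], [0.0, -1.0, 0.0], [0.001, -0.0, -1.0]]
ft_force: [-1.2, 1.7, 0.6]
grip_width: 56.4
```

apply_moves(
  rows=[
    {"x": 0,"y": 0,"z": 0,"twist": 0},
    {"x": 0,"y": 0,"z": 0,"twist": 0},
    {"x": 0,"y": 0,"z": 0,"twist": 0},
    {"x": 0,"y": 0,"z": 0,"twist": 0},
    {"x": 0,"y": 0,"z": 0,"twist": 0},
    {"x": 0,"y": 0,"z": 0,"twist": 0},
  ],
)

```text
time_s: 3.85
eef_pos: [677.1, 21.8, 83.3]
tcp_rot: [[1.0, 0.0, 0.001], [0.0, -1.0, 0.0], [0.001, -0.0, -1.0]]
ft_force: [-0.5, 1.7, 5.2]
grip_width: 54.4
```

```bash
python3 - <<'E'
from meas import *
from cell import telemetry
for i in range(3): print(telemetry.get_state()["eef_pos"].round(1))
c=snap("side","s1");t=snap("top","t1")
print(telemetry.get_state()["eef_pos"].round(1))
E
```

```text
[677.1  21.8  83.3]
[677.1  21.8  83.3]
[677.1  21.8  83.3]
[677.1  21.7  83.3]
```

View pics/s1.png

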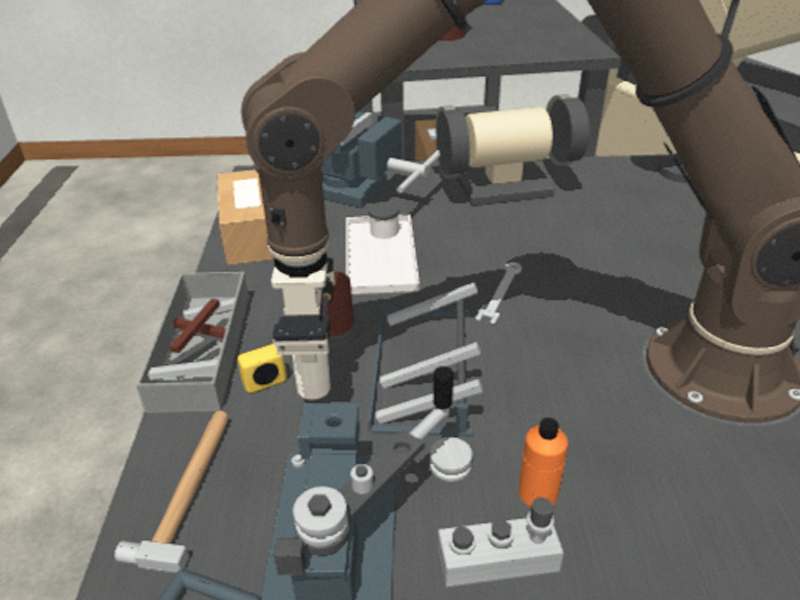

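apply_moves(
  rows=[
    {"x": 0,"y": 0,"z": -0.5,"twist": 0},
    {"x": 0,"y": 0,"z": -0.9,"twist": 0},
    {"x": 0,"y": 0,"z": -0.9,"twist": 0},
    {"x": 0,"y": 0,"z": -0.9,"twist": 0},
    {"x": 0,"y": 0,"z": -0.9,"twist": 0},
    {"x": 0,"y": 0,"z": -0.9,"twist": 0},
    {"x": -0.1,"y": 0.3,"z": 0,"twist": 0},
    {"x": -0.2,"y": 0.6,"z": 0,"twist": 0},
    {"x": -0.25,"y": 0.8,"z": 0,"twist": 0},
    {"x": -0.3,"y": 0.9,"z": 0,"twist": 0},
  ],
  squeeze=30,
)

```text
time_s: 4.78
eef_pos: [650.1, -56.7, 231.4]
tcp_rot: [[1.0, 0.002, -0.002], [0.002, -1.0, 0.0], [-0.002, -0.0, -1.0]]
ft_force: [0.5, -0.6, -1.8]
grip_width: 54.3
```

apply_moves(
  rows=[
    {"x": -0.3,"y": 0.9,"z": 0,"twist": 0},
    {"x": -0.3,"y": 0.9,"z": 0,"twist": 0},
    {"x": -0.3,"y": 0.9,"z": 0,"twist": 0},
    {"x": -0.3,"y": 0.9,"z": 0,"twist": 0},
    {"x": -0.3,"y": 0.9,"z": 0,"twist": 0},
    {"x": -0.3,"y": 0.9,"z": 0,"twist": 0},
    {"x": -0.3,"y": 0.9,"z": 0,"twist": 0},
    {"x": -0.3,"y": 0.9,"z": 0,"twist": 0},
    {"x": -0.2,"y": 0.8,"z": 0,"twist": 0},
    {"x": -0.1,"y": 0.5,"z": 0,"twist": 0},
  ],
)

```text
time_s: 5.62
eef_pos: [567.3, -315.7, 231.4]
tcp_rot: [[1.0, -0.004, -0.003], [-0.004, -1.0, -0.001], [-0.003, 0.001, -1.0]]
ft_force: [0.1, -0.4, -1.7]
grip_width: 54.2
```

apply_moves(
  rows=[
    {"x": 0,"y": 0,"z": 0,"twist": 0},
    {"x": 0,"y": 0,"z": 0,"twist": 0},
    {"x": 0,"y": 0,"z": 0,"twist": 0},
    {"x": 0,"y": 0,"z": 0,"twist": 0},
  ],
)

```text
time_s: 5.95
eef_pos: [570.7, -309.7, 232.4]
tcp_rot: [[1.0, 0.002, -0.0], [0.002, -1.0, 0.001], [-0.0, -0.001, -1.0]]
ft_force: [-0.0, 0.3, -2.4]
grip_width: 54.1
```

apply_moves(
  rows=[
    {"x": 0,"y": 0,"z": 0.6,"twist": 0},
    {"x": 0,"y": 0,"z": 0.9,"twist": 0},
    {"x": 0,"y": 0,"z": 0.9,"twist": 0},
    {"x": 0,"y": 0,"z": 0.9,"twist": 0},
    {"x": 0,"y": 0,"z": 0.7,"twist": 0},
    {"x": 0,"y": 0,"z": 0.4,"twist": 0},
    {"x": 0,"y": 0,"z": 0.2,"twist": 0},
    {"x": 0,"y": 0,"z": 0.1,"twist": 0},
    {"x": 0,"y": 0,"z": 0.1,"twist": 0},
    {"x": 0,"y": 0,"z": 0,"twist": 0},
  ],
)

```text
time_s: 6.78
eef_pos: [570.7, -311.7, 89.4]
tcp_rot: [[1.0, 0.0, 0.001], [0.0, -1.0, -0.001], [0.001, 0.001, -1.0]]
ft_force: [-0.9, 0.5, -1.4]
grip_width: 54.3
```

apply_moves(
  rows=[
    {"x": 0,"y": 0,"z": 0,"twist": 0},
    {"x": 0,"y": 0,"z": 0,"twist": 0},
  ],
)

```text
time_s: 6.95
eef_pos: [570.7, -311.9, 89.8]
tcp_rot: [[1.0, -0.0, 0.002], [-0.0, -1.0, -0.001], [0.002, 0.001, -1.0]]
ft_force: [0.1, 0.4, -2.6]
grip_width: 54.1
```

Not quite in contact yet: z is 89.8 and the floor should be reached at about 87.5. I'll go down 2.4 mm and release.

apply_moves(
  rows=[
    {"x": 0,"y": 0,"z": 0.04,"twist": 0},
    {"x": 0,"y": 0,"z": 0.04,"twist": 0},
    {"x": 0,"y": 0,"z": 0,"twist": 0},
    {"x": 0,"y": 0,"z": 0,"twist": 0},
    {"x": 0,"y": 0,"z": 0,"twist": 0},
  ],
)

```text
time_s: 7.37
eef_pos: [570.8, -311.8, 87.2]
tcp_rot: [[1.0, -0.0, 0.002], [-0.0, -1.0, -0.001], [0.002, 0.001, -1.0]]
ft_force: [0.5, 1.2, 5.6]
grip_width: 54.4
```

apply_moves(
  rows=[
    {"x": 0,"y": 0,"z": 0,"twist": 0},
    {"x": 0,"y": 0,"z": 0,"twist": 0},
    {"x": 0,"y": 0,"z": 0,"twist": 0},
    {"x": 0,"y": 0,"z": 0,"twist": 0},
    {"x": 0,"y": 0,"z": 0,"twist": 0},
    {"x": 0,"y": 0,"z": 0,"twist": 0},
    {"x": 0,"y": 0,"z": 0,"twist": 0},
  ],
  hand=0,
)

```text
time_s: 7.95
eef_pos: [570.0, -311.7, 86.2]
tcp_rot: [[1.0, -0.0, -0.0], [-0.0, -1.0, -0.0], [-0.0, 0.0, -1.0]]
ft_force: [-0.3, 1.2, 0.9]
grip_width: 90.9
```

apply_moves(
  rows=[
    {"x": 0,"y": 0,"z": -0.5,"twist": 0},
    {"x": 0,"y": 0,"z": -0.9,"twist": 0},
    {"x": 0,"y": 0,"z": -0.9,"twist": -1},
    {"x": 0,"y": 0,"z": -0.9,"twist": -1},
    {"x": 0,"y": 0,"z": -0.9,"twist": -1},
    {"x": 0,"y": 0,"z": -0.4,"twist": -1},
    {"x": 0,"y": 0,"z": 0,"twist": -1},
    {"x": 0,"y": 0,"z": 0,"twist": -1},
    {"x": 0,"y": 0,"z": 0,"twist": -1},
    {"x": 0,"y": 0,"z": 0,"twist": -1},
  ],
)

```text
time_s: 8.78
eef_pos: [570.0, -311.7, 221.5]
tcp_rot: [[0.763, 0.646, 0.0], [0.646, -0.763, -0.0], [-0.0, 0.0, -1.0]]
ft_force: [0.4, -0.7, 0.0]
grip_width: 92.1
```

```bash
python3 - <<'E'
from meas import *
from cell import telemetry
c=snap("side","s2")
s=telemetry.get_state();print(s["eef_pos"].round(1),s["joints"].round(2),s["tcp_rot"].round(3))
V=cloud(c);k=.64
desc("cap",blob(V,130,150,*[int(x*k) for x in(340,130,440,300)]))
E
```

```text
[ 569.9 -311.8  221.3] [ 0.62  0.5  -0.31  1.49  0.16  1.17 -0.58] [[ 0.759  0.651 -0.   ]
 [ 0.651 -0.759 -0.   ]
 [-0.     0.    -1.   ]]
cap 59 mean [ 580.2 -546.5  139.1] circ 578.0 -555.2 d 52.4
```

View pics/s2.png

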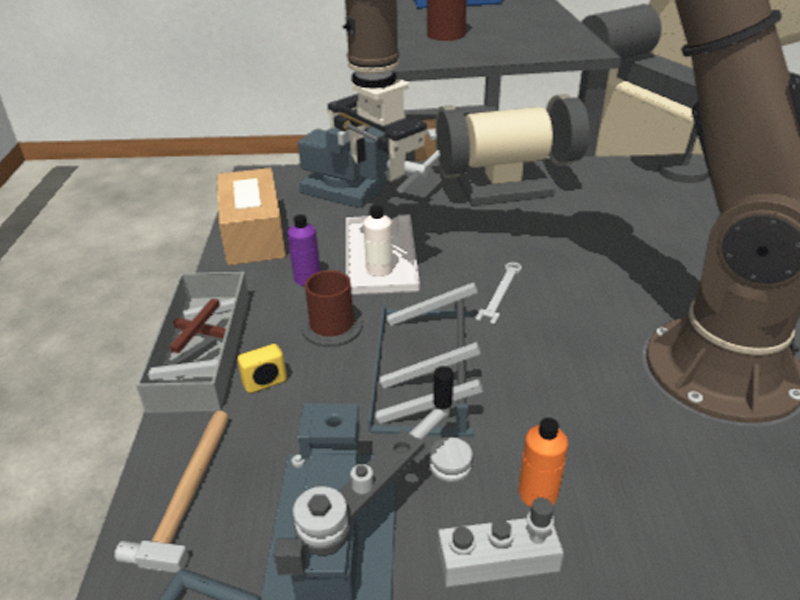

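apply_moves(
  rows=[
    {"x": 0,"y": 0,"z": 0,"twist": -1},
    {"x": 0,"y": 0,"z": 0,"twist": -1},
    {"x": 0.72,"y": -0.9,"z": 0,"twist": 0},
    {"x": 0.75,"y": -0.9,"z": 0,"twist": 0},
    {"x": 0.75,"y": -0.9,"z": 0,"twist": 0},
    {"x": 0.75,"y": -0.9,"z": 0,"twist": 0},
    {"x": 0.75,"y": -0.9,"z": 0,"twist": 0},
    {"x": 0.75,"y": -0.9,"z": 0,"twist": 0},
    {"x": 0.75,"y": -0.9,"z": 0,"twist": 0},
    {"x": 0.75,"y": -0.9,"z": 0,"twist": 0},
  ],
)

```text
time_s: 9.67
eef_pos: [519.2, -34.1, 221.5]
tcp_rot: [[0.645, 0.764, 0.0], [0.764, -0.645, -0.0], [0.0, 0.0, -1.0]]
ft_force: [0.8, 0.3, -1.2]
grip_width: 91.8
```

apply_moves(
  rows=[
    {"x": 0.75,"y": -0.9,"z": 0,"twist": 0},
    {"x": 0.75,"y": -0.9,"z": 0,"twist": 0},
    {"x": 0.75,"y": -0.9,"z": 0,"twist": 0},
    {"x": 0.75,"y": -0.9,"z": 0,"twist": 0},
    {"x": 0.75,"y": -0.9,"z": 0,"twist": 0},
    {"x": 0.75,"y": -0.9,"z": 0,"twist": 0},
    {"x": 0.15,"y": -0.22,"z": 0,"twist": 0},
    {"x": 0,"y": 0,"z": 0,"twist": 0},
    {"x": 0,"y": 0,"z": 0,"twist": 0},
    {"x": 0,"y": 0,"z": 0,"twist": 0},
  ],
)

```text
time_s: 10.5
eef_pos: [480.7, 178.2, 221.2]
tcp_rot: [[0.645, 0.764, -0.0], [0.764, -0.645, -0.001], [-0.001, 0.001, -1.0]]
ft_force: [0.4, -0.4, 0.1]
grip_width: 91.8
```

apply_moves(
  rows=[
    {"x": 0,"y": 0,"z": 0.7,"twist": 0},
    {"x": 0,"y": 0,"z": 0.9,"twist": 0},
    {"x": 0,"y": 0,"z": 0.8,"twist": 0},
    {"x": 0,"y": 0,"z": 0.5,"twist": 0},
    {"x": 0,"y": 0,"z": 0.2,"twist": 0},
    {"x": 0,"y": 0,"z": 0,"twist": 0},
    {"x": 0,"y": 0,"z": 0,"twist": 0},
  ],
)

```text
time_s: 11.08
eef_pos: [480.9, 179.0, 128.8]
tcp_rot: [[0.644, 0.765, 0.0], [0.765, -0.644, -0.0], [0.0, 0.0, -1.0]]
ft_force: [-0.2, 0.8, -0.0]
grip_width: 91.8
```

apply_moves(
  rows=[
    {"x": 0,"y": 0,"z": 0,"twist": 0},
    {"x": 0,"y": 0,"z": 0,"twist": 0},
    {"x": 0,"y": 0,"z": 0,"twist": 0},
    {"x": 0,"y": 0,"z": 0,"twist": 0},
    {"x": 0,"y": 0,"z": 0,"twist": 0},
    {"x": 0,"y": 0,"z": 0,"twist": 0},
    {"x": 0,"y": 0,"z": 0,"twist": 0},
    {"x": 0,"y": 0,"z": 0,"twist": 0},
    {"x": 0,"y": 0,"z": 0,"twist": 0},
    {"x": 0,"y": 0,"z": 0,"twist": 0},
  ],
  hand=1,
  squeeze=10,
)

```text
time_s: 11.92
eef_pos: [480.4, 179.6, 128.3]
tcp_rot: [[0.643, 0.766, 0.0], [0.766, -0.643, -0.0], [-0.0, 0.0, -1.0]]
ft_force: [1.1, -1.8, -0.5]
grip_width: 29.7
```

apply_moves(
  rows=[
    {"x": 0.008,"y": 0.349,"z": 0,"twist": -0.5},
    {"x": 0.008,"y": 0.349,"z": 0,"twist": -0.5},
    {"x": 0.008,"y": 0.349,"z": 0,"twist": -0.5},
    {"x": 0.008,"y": 0.349,"z": 0,"twist": -0.5},
    {"x": 0.008,"y": 0.349,"z": 0,"twist": -0.5},
    {"x": 0.008,"y": 0.349,"z": 0,"twist": -0.5},
    {"x": 0.008,"y": 0.349,"z": 0,"twist": -0.5},
  ],
)

```text
time_s: 12.5
eef_pos: [542.7, 141.4, 128.3]
tcp_rot: [[0.38, 0.925, -0.001], [0.925, -0.38, -0.001], [-0.001, -0.001, -1.0]]
ft_force: [-2.0, -0.1, 3.1]
grip_width: 26.6
```

apply_moves(
  rows=[
    {"x": 0.008,"y": 0.349,"z": 0,"twist": -0.5},
    {"x": 0.008,"y": 0.349,"z": 0,"twist": -0.5},
    {"x": 0.008,"y": 0.349,"z": 0,"twist": -0.5},
    {"x": 0.008,"y": 0.349,"z": 0,"twist": -0.5},
    {"x": 0.008,"y": 0.349,"z": 0,"twist": -0.5},
    {"x": 0.008,"y": 0.349,"z": 0,"twist": -0.5},
    {"x": 0,"y": 0,"z": 0,"twist": 0},
    {"x": 0,"y": 0,"z": 0,"twist": 0},
    {"x": 0,"y": 0,"z": 0,"twist": 0},
  ],
)

```text
time_s: 13.25
eef_pos: [603.1, 124.9, 128.3]
tcp_rot: [[0.133, 0.991, 0.0], [0.991, -0.133, -0.001], [-0.001, 0.0, -1.0]]
ft_force: [0.5, -3.8, 3.1]
grip_width: 26.5
```

apply_moves(
  rows=[
    {"x": 0.01,"y": 0.3,"z": 0,"twist": -0.45},
    {"x": 0.01,"y": 0.2,"z": 0,"twist": -0.3},
    {"x": 0.01,"y": 0.1,"z": 0,"twist": -0.15},
    {"x": 0,"y": 0.07,"z": 0,"twist": -0.1},
    {"x": 0,"y": 0,"z": 0,"twist": 0},
    {"x": 0,"y": 0,"z": 0,"twist": 0},
  ],
)

```text
time_s: 13.75
eef_pos: [623.1, 123.2, 128.3]
tcp_rot: [[0.046, 0.999, -0.0], [0.999, -0.046, -0.002], [-0.002, -0.0, -1.0]]
ft_force: [0.6, -5.7, 3.4]
grip_width: 26.6
```

apply_moves(
  rows=[
    {"x": 0,"y": 0.05,"z": 0,"twist": 0},
    {"x": 0,"y": 0.05,"z": 0,"twist": 0},
    {"x": 0,"y": 0,"z": 0,"twist": 0},
    {"x": 0,"y": 0,"z": 0,"twist": 0},
  ],
)

```text
time_s: 14.08
eef_pos: [624.9, 123.1, 128.3]
tcp_rot: [[0.045, 0.999, -0.002], [0.999, -0.045, -0.003], [-0.003, -0.002, -1.0]]
ft_force: [-4.6, -6.4, 6.5]
grip_width: 26.9
```

apply_moves(
  rows=[
    {"x": 0,"y": 0.07,"z": 0,"twist": 0},
    {"x": 0,"y": 0.05,"z": 0,"twist": 0},
    {"x": 0,"y": 0,"z": 0,"twist": 0},
    {"x": 0,"y": 0,"z": 0,"twist": 0},
    {"x": 0,"y": 0,"z": 0,"twist": 0},
  ],
)

```text
time_s: 14.5
eef_pos: [624.9, 123.5, 127.7]
tcp_rot: [[0.044, 0.999, -0.008], [0.999, -0.044, -0.004], [-0.004, -0.008, -1.0]]
ft_force: [-17.1, -6.2, 11.9]
grip_width: 26.8
```

apply_moves(
  rows=[
    {"x": 0,"y": -0.08,"z": 0,"twist": 0},
    {"x": 0,"y": 0,"z": 0,"twist": 0},
  ],
)

```text
time_s: 14.67
eef_pos: [624.9, 123.6, 127.8]
tcp_rot: [[0.044, 0.999, -0.004], [0.999, -0.044, -0.002], [-0.003, -0.004, -1.0]]
ft_force: [-7.4, -4.7, 3.1]
grip_width: 27.2
```

apply_moves(
  rows=[
    {"x": 0,"y": 0,"z": 0,"twist": 0},
    {"x": 0,"y": 0,"z": 0,"twist": 0},
    {"x": 0,"y": 0,"z": 0,"twist": 0},
    {"x": 0,"y": 0,"z": 0,"twist": 0},
    {"x": 0,"y": 0,"z": 0,"twist": 0},
    {"x": 0,"y": 0,"z": -0.5,"twist": 0},
    {"x": 0,"y": 0,"z": -0.9,"twist": 0},
    {"x": 0,"y": 0,"z": -0.9,"twist": 0},
    {"x": 0,"y": 0,"z": -0.9,"twist": 0},
    {"x": 0,"y": 0,"z": 0,"twist": 0},
  ],
  hand=0,
)

```text
time_s: 15.5
eef_pos: [629.9, 126.0, 230.1]
tcp_rot: [[0.044, 0.999, 0.008], [0.999, -0.044, 0.003], [0.003, 0.008, -1.0]]
ft_force: [0.6, 0.6, 0.2]
grip_width: 88.7
```

```bash
python3 - <<'E'
from meas import *
from cell import telemetry
c=snap("side","s3",(160,200,380,384),3.6);t=snap("top","t3")
s=telemetry.get_state();print(s["eef_pos"].round(1),s["joints"].round(2),s["tcp_rot"].round(3))
E
```

```text
[628.2 124.8 225.5] [ 0.14  0.54 -0.65  1.49  0.34  1.22 -0.61] [[ 0.044  0.999  0.002]
 [ 0.999 -0.044  0.001]
 [ 0.001  0.002 -1.   ]]
```

View pics/s3.png

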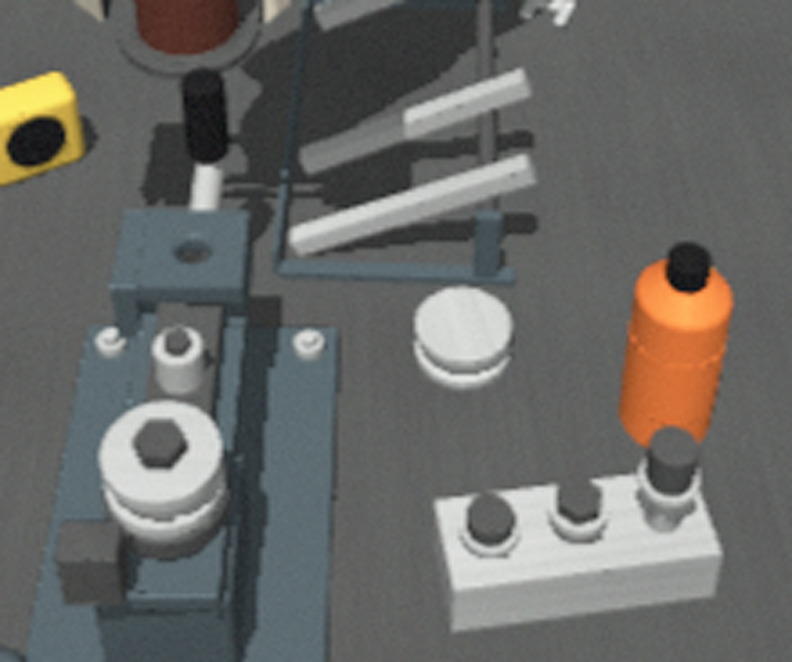

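apply_moves(
  rows=[
    {"x": 0.4,"y": -0.5,"z": 0,"twist": 0},
    {"x": 0.67,"y": -0.88,"z": 0,"twist": 0},
    {"x": 0.67,"y": -0.88,"z": 0,"twist": 0},
    {"x": 0.67,"y": -0.88,"z": 0,"twist": 0},
    {"x": 0.67,"y": -0.88,"z": 0,"twist": 0},
    {"x": 0.67,"y": -0.88,"z": 0,"twist": 0},
    {"x": 0.67,"y": -0.88,"z": 0,"twist": 0},
    {"x": 0.67,"y": -0.88,"z": 0,"twist": 0},
    {"x": 0.67,"y": -0.88,"z": 0,"twist": 0},
    {"x": 0.67,"y": -0.88,"z": 0,"twist": 0},
  ],
)

```text
time_s: 16.43
eef_pos: [381.9, 328.3, 223.2]
tcp_rot: [[0.044, 0.999, -0.001], [0.999, -0.044, -0.001], [-0.001, -0.001, -1.0]]
ft_force: [0.2, 0.9, 0.0]
grip_width: 91.7
```

apply_moves(
  rows=[
    {"x": 0.34,"y": -0.41,"z": 0,"twist": 0},
    {"x": 0,"y": 0,"z": 0.5,"twist": 0},
    {"x": 0,"y": 0,"z": 0.8,"twist": 0},
    {"x": 0,"y": 0,"z": 0.8,"twist": 0},
    {"x": 0,"y": 0,"z": 0.5,"twist": 0},
    {"x": 0,"y": 0,"z": 0,"twist": 0},
    {"x": 0,"y": 0,"z": 0,"twist": 0},
    {"x": 0,"y": 0,"z": 0,"twist": 0},
    {"x": 0,"y": 0,"z": 0,"twist": 0},
  ],
)

```text
time_s: 17.18
eef_pos: [372.2, 339.4, 147.3]
tcp_rot: [[0.044, 0.999, 0.001], [0.999, -0.044, 0.001], [0.001, 0.001, -1.0]]
ft_force: [0.3, 0.2, -0.7]
grip_width: 92.0
```

apply_moves(
  rows=[
    {"x": 0,"y": 0,"z": 0.7,"twist": 0},
    {"x": 0,"y": 0,"z": 0.8,"twist": 0},
    {"x": 0,"y": 0,"z": 0.5,"twist": 0},
    {"x": 0,"y": 0,"z": 0.26,"twist": 0},
    {"x": 0,"y": 0,"z": 0,"twist": 0},
    {"x": 0,"y": 0,"z": 0,"twist": 0},
    {"x": 0,"y": 0,"z": 0,"twist": 0},
  ],
)

```text
time_s: 17.77
eef_pos: [372.4, 339.6, 79.7]
tcp_rot: [[0.044, 0.999, 0.001], [0.999, -0.044, 0.001], [0.001, 0.001, -1.0]]
ft_force: [0.0, 0.0, -0.6]
grip_width: 91.8
```

apply_moves(
  rows=[
    {"x": 0,"y": 0,"z": 0,"twist": 0},
    {"x": 0,"y": 0,"z": 0,"twist": 0},
    {"x": 0,"y": 0,"z": 0,"twist": 0},
    {"x": 0,"y": 0,"z": 0,"twist": 0},
    {"x": 0,"y": 0,"z": 0,"twist": 0},
    {"x": 0,"y": 0,"z": 0,"twist": 0},
    {"x": 0,"y": 0,"z": 0,"twist": 0},
    {"x": 0,"y": 0,"z": 0,"twist": 0},
    {"x": 0,"y": 0,"z": 0,"twist": 0},
    {"x": 0,"y": 0,"z": 0,"twist": 0},
  ],
  hand=1,
  squeeze=30,
)

```text
time_s: 18.6
eef_pos: [371.8, 338.8, 78.5]
tcp_rot: [[0.044, 0.999, -0.0], [0.999, -0.044, -0.0], [-0.0, -0.0, -1.0]]
ft_force: [-0.1, 0.1, -0.4]
grip_width: 30.0
```

apply_moves(
  rows=[
    {"x": 0,"y": 0,"z": 0,"twist": 0},
    {"x": 0,"y": 0,"z": 0,"twist": 0},
    {"x": 0,"y": 0,"z": 0,"twist": 0},
    {"x": 0,"y": 0,"z": 0,"twist": 0},
    {"x": 0,"y": 0,"z": 0,"twist": 0},
  ],
)

```text
time_s: 19.02
eef_pos: [371.8, 338.8, 78.5]
tcp_rot: [[0.044, 0.999, -0.0], [0.999, -0.044, -0.0], [-0.0, -0.0, -1.0]]
ft_force: [-0.6, 0.1, 0.7]
grip_width: 25.3
```

apply_moves(
  rows=[
    {"x": 0,"y": 0,"z": -0.3,"twist": 0},
    {"x": 0,"y": 0,"z": -0.7,"twist": 0},
    {"x": 0,"y": 0,"z": -0.8,"twist": 0},
    {"x": 0,"y": 0,"z": -0.8,"twist": 0},
    {"x": 0,"y": 0,"z": -0.8,"twist": 0},
    {"x": 0,"y": 0,"z": -0.8,"twist": 0},
    {"x": 0,"y": 0,"z": -0.8,"twist": 0},
    {"x": 0,"y": 0,"z": 0,"twist": 0},
    {"x": -0.1,"y": 0.3,"z": 0,"twist": 0},
    {"x": -0.3,"y": 0.6,"z": 0,"twist": 0},
  ],
)

```text
time_s: 19.85
eef_pos: [396.9, 326.5, 228.6]
tcp_rot: [[0.04, 0.999, -0.0], [0.999, -0.04, 0.0], [0.0, -0.0, -1.0]]
ft_force: [-0.1, -0.2, -0.8]
grip_width: 25.2
```

apply_moves(
  rows=[
    {"x": -0.4,"y": 0.9,"z": 0,"twist": 0},
    {"x": -0.4,"y": 0.9,"z": 0,"twist": 0},
    {"x": -0.4,"y": 0.9,"z": 0,"twist": 0},
    {"x": -0.4,"y": 0.9,"z": 0,"twist": 0},
    {"x": -0.4,"y": 0.9,"z": 0,"twist": 0},
    {"x": -0.4,"y": 0.9,"z": 0,"twist": 0},
    {"x": -0.4,"y": 0.9,"z": 0,"twist": 0},
    {"x": -0.4,"y": 0.9,"z": 0,"twist": 0},
    {"x": -0.19,"y": 0.62,"z": 0,"twist": 0},
    {"x": 0,"y": 0,"z": 0,"twist": 0},
  ],
)

```text
time_s: 20.68
eef_pos: [632.2, 208.6, 225.6]
tcp_rot: [[0.05, 0.999, -0.001], [0.999, -0.05, -0.003], [-0.003, -0.001, -1.0]]
ft_force: [0.3, -1.4, -1.7]
grip_width: 25.2
```

apply_moves(
  rows=[
    {"x": 0,"y": 0,"z": 0,"twist": 0},
    {"x": 0,"y": 0,"z": 0,"twist": 0},
    {"x": 0,"y": 0,"z": 0,"twist": 0},
    {"x": 0,"y": 0,"z": 0,"twist": 0},
  ],
)

```text
time_s: 21.02
eef_pos: [627.3, 214.5, 228.5]
tcp_rot: [[0.042, 0.999, -0.0], [0.999, -0.042, -0.0], [-0.0, -0.0, -1.0]]
ft_force: [-0.4, 0.1, -2.0]
grip_width: 25.3
```

```bash
python3 - <<'E'
from meas import *
from cell import telemetry
s=telemetry.get_state();print(s["eef_pos"].round(1),s["joints"].round(2))
c=snap("side","s4",(150,180,290,340),4.2);t=snap("top","t4",(110,110,250,230),5)
E
```

```text
[627.3 214.5 228.5] [-0.01  0.58 -0.66  1.43  0.36  1.26 -0.74]
```

View pics/s4.png

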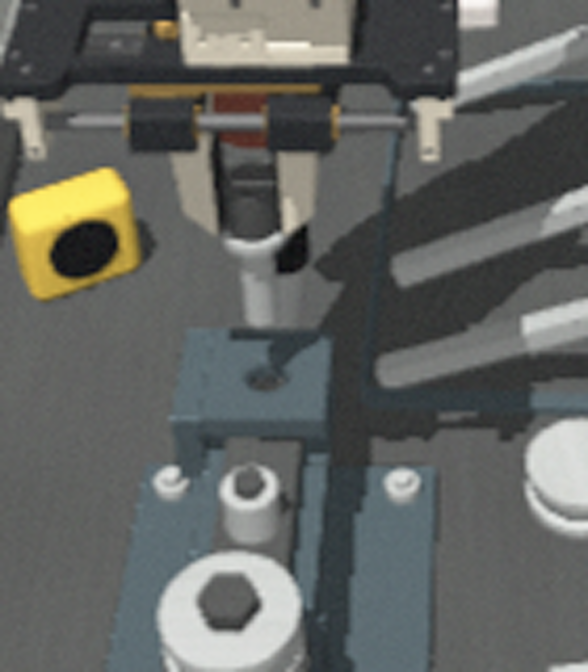

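View pics/t4.png

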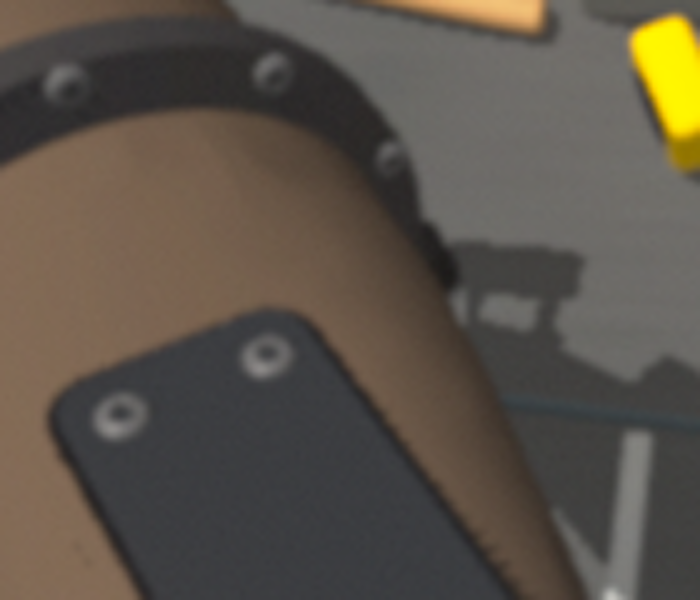

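```bash
python3 - <<'E'
from meas import *
c=ld("s4")
for z in (124,160,175,190,205): print(z,np.round(proj(c,(628.7,215.5,z)),2), np.round(proj(c,(633.7,215.5,z)),2))
g=cv2.cvtColor(c["frame"],cv2.COLOR_RGB2GRAY)
print("cols 200..230")
for v in range(236,260,2): print(v,g[v,200:232])
v,u=270,213
m=np.zeros_like(g); m[v-6:v+7,u-8:u+9]=(g[v-6:v+7,u-8:u+9]<80)
print(cv2.connectedComponentsWithStats(m)[2:])
V=cloud(c)
for v in range(240,256,3):
    r=V[v,203:226]; print(v,[tuple(p.round(0).astype(int)) for p in r if 120<p[2]<180 and abs(p[1]-215)<25][:14])
E
```

```text
124 [213.38 268.63] [210.95 268.7 ]
160 [212.04 256.27] [209.56 256.33]
175 [211.46 250.94] [208.95 251.  ]
190 [210.88 245.5 ] [208.34 245.56]
205 [210.28 239.94] [207.71 240.01]
cols 200..230
236 [105 105  98 110 114  98  79  73  70  71  70  64  66  99 164 200 188 143
 100  48  19  17  21  69 101  99  97  99 100 100  86  68]
238 [ 98 100  96 123 155 178 195 202 201 203 204 196 198 189 169 142 115  66
  31  19  20  19  22  58  88  98  97 100  86  62  55  54]
240 [100  99 101  96 107 120 132 143 154 157 153 149 143 137 111  68  32  26
  20  18  20  21  26  55  87  99  88  70  64  55  56  55]
242 [ 99 100 101  97  96  97  98 109 120 121 124 124 119 116 103  74  23  22
  24  21  30  27  31  70  84  60  55  54  56  55  53  53]
244 [ 99  98  96  98  97 100 100 119 127 122 123 123 122 120 114  77  26  17
  25  18  46  74  94  98  93  73  54  54  54  55  53  54]
246 [ 98 101  97  96  96 101  97 129 155 158 142 123 121 119 110 107 108 114
 112 111 113 105  98  98 101  96  93  73  54  51  53  57]
248 [ 97 101  98  97  97  99  98 111 142 159 159 156 149 139 121 110 112 116
 114 116 111 104  9
[... 946 characters left out ...]
(633), np.int64(221), np.int64(178)), (np.int64(631), np.int64(221), np.int64(177)), (np.int64(627), np.int64(222), np.int64(178)), (np.int64(625), np.int64(222), np.int64(179)), (np.int64(623), np.int64(223), np.int64(179)), (np.int64(621), np.int64(220), np.int64(176)), (np.int64(620), np.int64(216), np.int64(172))]
255 [(np.int64(634), np.int64(220), np.int64(168)), (np.int64(632), np.int64(222), np.int64(171)), (np.int64(630), np.int64(222), np.int64(170)), (np.int64(628), np.int64(222), np.int64(170)), (np.int64(626), np.int64(221), np.int64(169)), (np.int64(624), np.int64(221), np.int64(169)), (np.int64(622), np.int64(221), np.int64(169)), (np.int64(620), np.int64(220), np.int64(168))]
```

apply_moves(
  rows=[
    {"x": 0,"y": 0.02,"z": 0.4,"twist": 0},
    {"x": 0,"y": 0,"z": 0.4,"twist": 0},
    {"x": 0,"y": 0,"z": 0.2,"twist": 0},
    {"x": 0,"y": 0,"z": 0.1,"twist": 0},
    {"x": 0,"y": 0,"z": 0.1,"twist": 0},
    {"x": 0,"y": 0,"z": 0.1,"twist": 0},
    {"x": 0,"y": 0,"z": 0.1,"twist": 0},
    {"x": 0,"y": 0,"z": 0,"twist": 0},
    {"x": 0,"y": 0,"z": 0,"twist": 0},
  ],
)

```text
time_s: 21.87
eef_pos: [628.9, 213.8, 186.6]
tcp_rot: [[0.044, 0.999, 0.0], [0.999, -0.044, -0.0], [-0.0, 0.0, -1.0]]
ft_force: [-0.0, -0.2, -1.6]
grip_width: 25.4
```

apply_moves(
  rows=[
    {"x": 0,"y": 0,"z": 0.1,"twist": 0},
    {"x": 0,"y": 0,"z": 0.1,"twist": 0},
    {"x": 0,"y": 0,"z": 0.1,"twist": 0},
    {"x": 0,"y": 0,"z": 0.1,"twist": 0},
    {"x": 0,"y": 0,"z": 0,"twist": 0},
  ],
)

```text
time_s: 22.28
eef_pos: [628.5, 213.6, 173.6]
tcp_rot: [[0.044, 0.999, -0.001], [0.999, -0.044, -0.0], [-0.001, -0.001, -1.0]]
ft_force: [-0.9, 0.1, -1.9]
grip_width: 25.5
```

apply_moves(
  rows=[
    {"x": 0,"y": 0,"z": 0.1,"twist": 0},
    {"x": 0,"y": 0,"z": 0.1,"twist": 0},
    {"x": 0,"y": 0,"z": 0.1,"twist": 0},
    {"x": 0,"y": 0,"z": 0.1,"twist": 0},
    {"x": 0,"y": 0,"z": 0,"twist": 0},
  ],
)

```text
time_s: 22.7
eef_pos: [628.5, 213.6, 161.7]
tcp_rot: [[0.044, 0.999, -0.001], [0.999, -0.044, -0.0], [-0.001, -0.001, -1.0]]
ft_force: [-0.4, -0.4, -1.9]
grip_width: 25.1
```

Sliding freely, with the tip at about z 93 and in the lever hole. I'll continue down; the collar should land at TCP ≈132.5.

apply_moves(
  rows=[
    {"x": 0,"y": 0,"z": 0.15,"twist": 0},
    {"x": 0,"y": 0,"z": 0.15,"twist": 0},
    {"x": 0,"y": 0,"z": 0.15,"twist": 0},
    {"x": 0,"y": 0,"z": 0.15,"twist": 0},
    {"x": 0,"y": 0,"z": 0.1,"twist": 0},
    {"x": 0,"y": 0,"z": 0.1,"twist": 0},
    {"x": 0,"y": 0,"z": 0,"twist": 0},
    {"x": 0,"y": 0,"z": 0,"twist": 0},
  ],
)

```text
time_s: 23.37
eef_pos: [628.8, 213.8, 138.4]
tcp_rot: [[0.044, 0.999, -0.0], [0.999, -0.044, -0.0], [-0.0, -0.0, -1.0]]
ft_force: [-0.3, -0.5, -2.1]
grip_width: 25.2
```

apply_moves(
  rows=[
    {"x": 0,"y": 0,"z": 0.07,"twist": 0},
    {"x": 0,"y": 0,"z": 0.07,"twist": 0},
    {"x": 0,"y": 0,"z": 0.05,"twist": 0},
    {"x": 0,"y": 0,"z": 0,"twist": 0},
    {"x": 0,"y": 0,"z": 0,"twist": 0},
  ],
)

```text
time_s: 23.78
eef_pos: [628.9, 213.8, 133.0]
tcp_rot: [[0.044, 0.999, 0.0], [0.999, -0.044, -0.0], [0.0, 0.0, -1.0]]
ft_force: [0.1, 0.0, 0.5]
grip_width: 25.2
```

apply_moves(
  rows=[
    {"x": 0,"y": 0,"z": 0.03,"twist": 0},
    {"x": 0,"y": 0,"z": 0.03,"twist": 0},
    {"x": 0,"y": 0,"z": 0,"twist": 0},
    {"x": 0,"y": 0,"z": 0,"twist": 0},
  ],
)

```text
time_s: 24.12
eef_pos: [629.0, 213.9, 132.8]
tcp_rot: [[0.044, 0.999, 0.001], [0.999, -0.044, -0.0], [-0.0, 0.001, -1.0]]
ft_force: [-4.0, -3.5, 13.1]
grip_width: 25.1
```

apply_moves(
  rows=[
    {"x": 0,"y": 0,"z": 0,"twist": 0},
    {"x": 0,"y": 0,"z": 0,"twist": 0},
    {"x": 0,"y": 0,"z": 0,"twist": 0},
    {"x": 0,"y": 0,"z": 0,"twist": 0},
    {"x": 0,"y": 0,"z": 0,"twist": 0},
    {"x": 0,"y": 0,"z": -0.4,"twist": 0},
    {"x": 0,"y": 0,"z": -0.9,"twist": 0},
    {"x": 0,"y": 0,"z": -0.9,"twist": 0},
    {"x": 0,"y": 0,"z": -0.9,"twist": 0},
    {"x": 0,"y": 0,"z": 0,"twist": 0},
  ],
  hand=0,
)

```text
time_s: 24.95
eef_pos: [630.9, 215.8, 231.0]
tcp_rot: [[0.044, 0.999, 0.008], [0.999, -0.044, 0.004], [0.004, 0.008, -1.0]]
ft_force: [0.2, 0.3, 0.4]
grip_width: 87.4
```

```bash
python3 - <<'E'
from meas import *
from cell import telemetry
c=snap("side","s5",(150,180,290,340),4.2)
s=telemetry.get_state();print(s["eef_pos"].round(1),s["joints"].round(2),s["tcp_rot"].round(3)[:,0])
V=cloud(c); print(np.round(proj(c,(628.5,214,156)),1))
desc("head",blob(V,146,165,195,240,235,290))
E
```

```text
[630.3 215.2 228.3] [-0.01  0.59 -0.66  1.42  0.37  1.25 -0.74] [0.044 0.999 0.003]
[212.3 257.1]
head 128 mean [628.1 217.9 153.4] circ 628.2 215.5 d 27.5
```

View pics/s5.png

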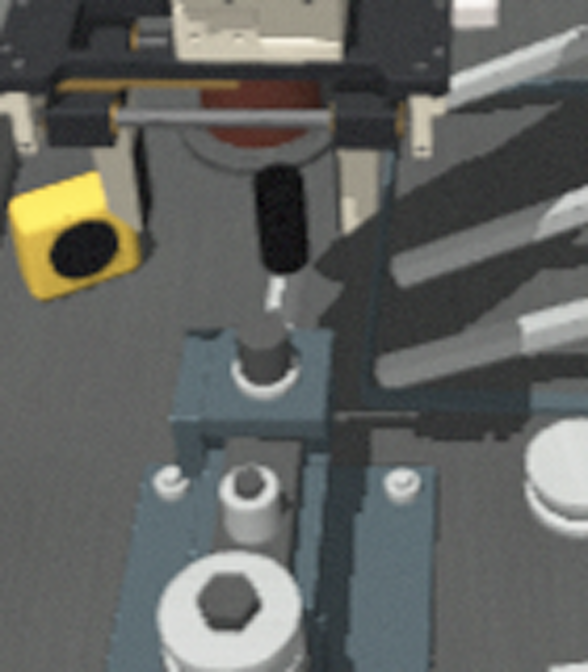

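The pin is seated: head top at about 156 mm, collar on the fork, lever home. Next are the bars. I'll turn the jaws across the bars and re-measure them first.

apply_moves(
  rows=[
    {"x": 0,"y": 0,"z": 0,"twist": -1},
    {"x": 0,"y": 0,"z": 0,"twist": -1},
    {"x": 0,"y": 0,"z": 0,"twist": -1},
    {"x": 0,"y": 0,"z": 0,"twist": -1},
    {"x": 0,"y": 0,"z": 0,"twist": -1},
    {"x": 0,"y": 0,"z": 0,"twist": -1},
    {"x": 0,"y": 0,"z": 0,"twist": -1},
    {"x": 0,"y": 0,"z": 0,"twist": -1},
    {"x": 0,"y": 0,"z": 0,"twist": -1},
    {"x": 0,"y": 0,"z": 0,"twist": -1},
  ],
  hand=0.5,
  squeeze=3,
)

```text
time_s: 25.83
eef_pos: [628.5, 213.5, 223.6]
tcp_rot: [[-0.74, 0.672, -0.001], [0.672, 0.74, -0.0], [0.0, -0.001, -1.0]]
ft_force: [0.1, -0.2, -0.2]
grip_width: 45.8
```

apply_moves(
  rows=[
    {"x": 0,"y": 0,"z": 0,"twist": -1},
    {"x": 0,"y": 0,"z": 0,"twist": -1},
    {"x": 0,"y": 0,"z": 0,"twist": -1},
    {"x": 0,"y": 0,"z": 0,"twist": -1},
    {"x": 0,"y": 0,"z": 0,"twist": -1},
    {"x": 0,"y": 0,"z": 0,"twist": -1},
    {"x": 0,"y": 0,"z": 0,"twist": -1},
    {"x": 0,"y": 0,"z": 0,"twist": -0.86},
    {"x": 0,"y": 0,"z": 0,"twist": 0},
    {"x": 0,"y": 0,"z": 0,"twist": 0},
  ],
)

```text
time_s: 26.67
eef_pos: [628.7, 213.6, 223.6]
tcp_rot: [[-0.998, 0.058, -0.001], [0.058, 0.998, -0.0], [0.001, -0.0, -1.0]]
ft_force: [-0.3, 0.9, 0.2]
grip_width: 45.9
```

```bash
cat > bars.py <<'E'
from meas import *
def bars(c,show=True):
    W=cloud(c); f=c["frame"].astype(int)
    m=((f.min(2)>95)&(f.max(2)-f.min(2)<30)&(W[:,:,2]>6)&(W[:,:,2]<95)&(W[:,:,0]>380)&(W[:,:,0]<600)&(W[:,:,1]>-230)&(W[:,:,1]<150)).astype(np.uint8)
    n,l,st,ce=cv2.connectedComponentsWithStats(m); out=[]
    for i in range(1,n):
        if st[i,4]<60: continue
        P=W[l==i]; mu=np.median(P,0); P=P[np.linalg.norm(P-mu,axis=1)<110]; mu=P.mean(0)
        vt=np.linalg.svd(P-mu)[2]; d=vt[0]*np.sign(vt[0][2]); pr=(P-mu)@d
        hi=mu+d*np.percentile(pr,99); lo=mu+d*np.percentile(pr,1)
        nrm=np.array([0,0,1.])-d*d[2]; nrm/=np.linalg.norm(nrm)
        g=hi-12*d-7*nrm
        print("px",ce[i].round(0),len(P),"hi",hi.round(1),"lo",lo.round(1),"len",round(np.ptp(pr),0),"yaw",np.degrees(np.arctan2(-d[1],-d[0])).round(1),"slope",np.degrees(np.arcsin(d[2])).round(1),"GRIP",g.round(1))
E
python3 - <<'E'
from bars import *
from cell import telemetry
c=snap("top","t6"); bars(c); 
s=telemetry.get_state();print(s["eef_pos"].round(1),s["joints"].round(2),s["tcp_rot"].round(3)[:,0],s["grip_width"])
E
```

```text
[628.7 213.6 223.7] [ 0.16  0.71 -1.02  1.41  0.6   1.35  0.64] [-0.998  0.059  0.001] 45.73453755723155
```

View pics/t6.png

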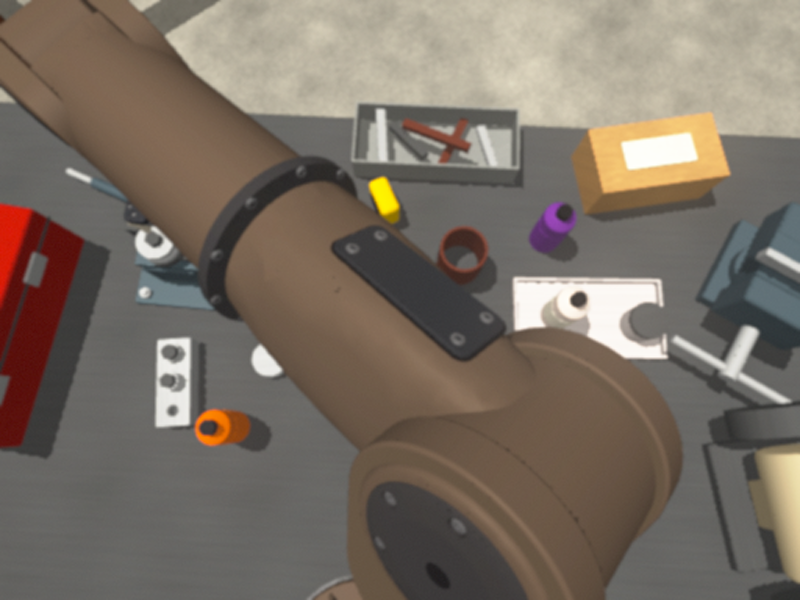

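```bash
python3 - <<'E'
from bars import *
c=snap("side","s6"); bars(c); print(); bars(ld("side0"));print();bars(ld("top0"))
E
```

```text
px [277. 194.] 404 hi [ 404.  -132.3   78. ] lo [ 554.1 -135.1    9.1] len 171.0 yaw -1.0 slope 24.7 GRIP [ 412.  -132.5   66.7]
px [277. 233.] 512 hi [415.1  27.6  78.6] lo [567.2  26.6   9.6] len 170.0 yaw -0.4 slope 24.4 GRIP [423.1  27.5  67.3]
px [275. 259.] 595 hi [424.3 124.1  77.9] lo [576.5 109.4   9.6] len 170.0 yaw -5.5 slope 24.0 GRIP [432.3 123.4  66.6]

px [277. 194.] 417 hi [ 402.8 -133.1   78. ] lo [ 554.1 -134.7    9.3] len 170.0 yaw -0.6 slope 24.4 GRIP [ 410.8 -133.1   66.7]
px [276. 233.] 513 hi [415.3  27.4  78.7] lo [566.6  26.4  10.2] len 170.0 yaw -0.4 slope 24.3 GRIP [423.4  27.3  67.4]
px [299. 249.] 169 hi [422.  110.8  80.3] lo [461.7 110.1  58.9] len 48.0 yaw -1.0 slope 28.4 GRIP [429.3 110.6  68.4]
px [260. 261.] 307 hi [489.9 108.3  48.2] lo [574.6 103.3   9.2] len 98.0 yaw -3.4 slope 24.6 GRIP [497.8 107.8  36.8]

px [202. 220.] 458 hi [420.4 107.   80.7] lo [569.2 108.6   4.4] len 169.0 yaw 0.6 slope 27.2 GRIP [427.9 107.1  69. ]
px [234. 226.] 331 hi [414.6  23.7  83.6] lo [569.   21.4  14.5] len 172.0 yaw -0.8 slope 24.1 GRIP [422.7  23.6  72.3]
px [295. 234.] 372 hi [ 402.3 -137.3   83.1] lo [ 554.3 -137.5   13.2] len 172.0 yaw -0.1 slope 24.7 GRIP [ 410.3 -137.3   71.7]
```

View pics/s6.png

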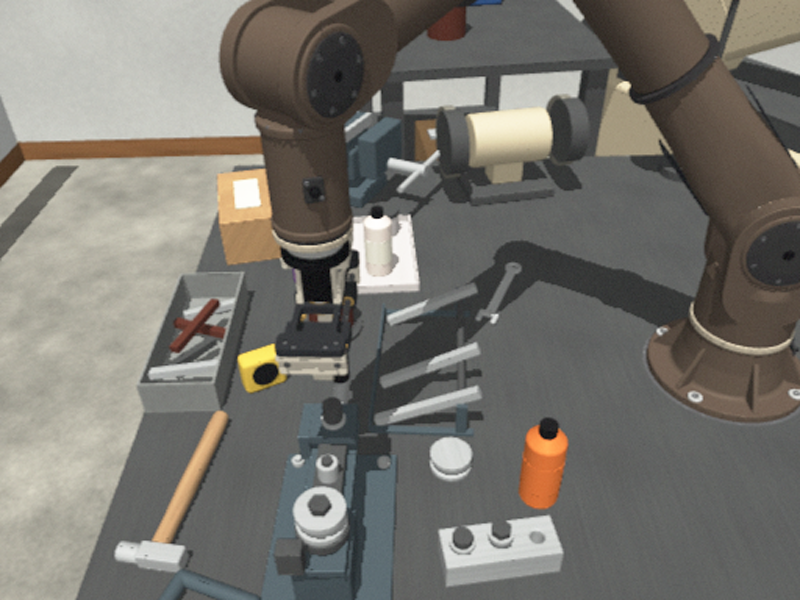

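apply_moves(
  rows=[
    {"x": 0,"y": 0,"z": 0,"twist": -0.56},
    {"x": 0.6,"y": -0.97,"z": 0,"twist": 0},
    {"x": 0.6,"y": -0.97,"z": 0,"twist": 0},
    {"x": 0.6,"y": -0.97,"z": 0,"twist": 0},
    {"x": 0.6,"y": -0.97,"z": 0,"twist": 0},
    {"x": 0.6,"y": -0.97,"z": 0,"twist": 0},
    {"x": 0.6,"y": -0.97,"z": 0,"twist": 0},
    {"x": 0.6,"y": -0.97,"z": 0,"twist": 0},
    {"x": 0.6,"y": -0.97,"z": 0,"twist": 0},
    {"x": 0.6,"y": -0.97,"z": 0,"twist": 0},
  ],
)

```text
time_s: 27.6
eef_pos: [463.8, -48.2, 224.0]
tcp_rot: [[-1.0, 0.009, -0.0], [0.009, 1.0, -0.0], [0.0, -0.0, -1.0]]
ft_force: [0.2, -1.3, 0.4]
grip_width: 46.1
```

apply_moves(
  rows=[
    {"x": 0.6,"y": -0.97,"z": 0,"twist": 0},
    {"x": 0.6,"y": -0.97,"z": 0,"twist": 0},
    {"x": 0.55,"y": -0.97,"z": 0,"twist": 0},
    {"x": 0,"y": -0.06,"z": 0,"twist": 0},
    {"x": 0,"y": 0,"z": 0,"twist": 0},
    {"x": 0,"y": 0,"z": 0,"twist": 0},
    {"x": 0,"y": 0,"z": 0,"twist": 0},
  ],
)

```text
time_s: 28.18
eef_pos: [412.5, -134.4, 224.3]
tcp_rot: [[-1.0, 0.006, 0.001], [0.006, 1.0, 0.0], [-0.001, 0.0, -1.0]]
ft_force: [0.4, -0.2, -0.1]
grip_width: 45.7
```

```bash
python3 - <<'E'
from bars import *
from cell import telemetry
c=snap("top","t7"); bars(c); print(); c=snap("side","s7"); bars(c)
s=telemetry.get_state();print(s["eef_pos"].round(1),s["joints"].round(2),s["tcp_rot"].round(3)[:,0],s["grip_width"])
E
```

```text
px [200. 219.] 422 hi [424.1 119.   82.6] lo [575.4 108.9   9. ] len 176.0 yaw -3.8 slope 25.9 GRIP [431.8 118.4  71. ]
px [234. 226.] 336 hi [414.3  24.3  83.4] lo [568.7  21.3  14.8] len 172.0 yaw -1.1 slope 23.9 GRIP [422.5  24.2  72.1]

px [277. 194.] 410 hi [ 404.9 -132.7   77. ] lo [ 554.3 -135.1    9.2] len 170.0 yaw -0.9 slope 24.4 GRIP [ 412.9 -132.8   65.7]
px [276. 233.] 522 hi [415.2  27.4  78.7] lo [566.9  26.4   9.7] len 170.0 yaw -0.4 slope 24.5 GRIP [423.2  27.3  67.4]
px [275. 259.] 589 hi [424.5 124.3  78.2] lo [575.7 109.1   9.9] len 173.0 yaw -5.8 slope 24.2 GRIP [432.5 123.5  66.9]
[ 412.5 -134.2  224.2] [ 1.18  0.35 -1.22  1.95  0.37  1.09  1.37] [-1.     0.005 -0.001] 45.84351498988624
```

View pics/t7.png

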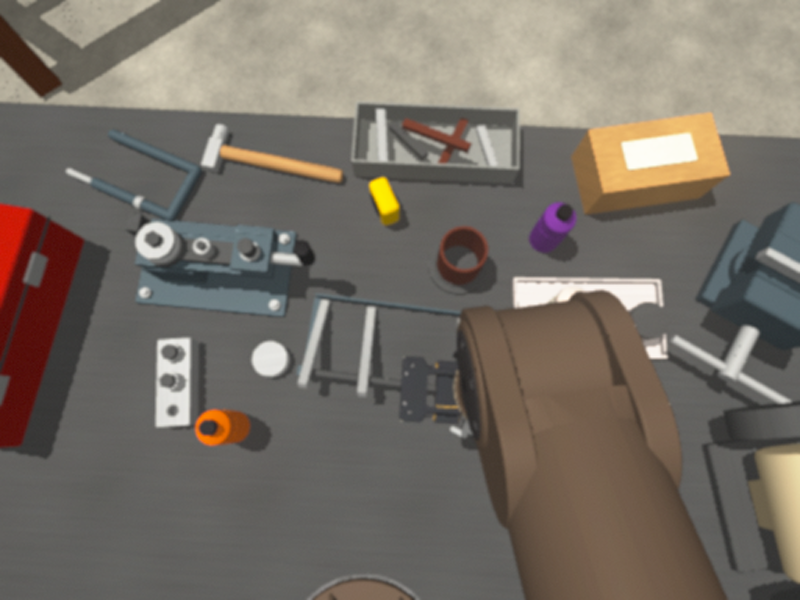

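View pics/s7.png

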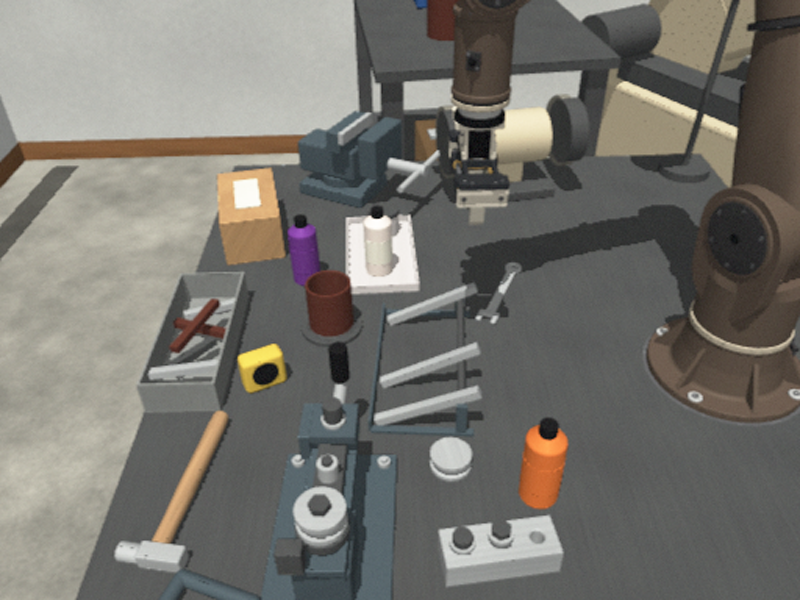

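Pin and lever look correct in both views. Bar 0 has been nudged about 1 cm and is still on the rest. Joint 3 is near its limit (−1.22 of −1.27), so I'll turn the wrist the other way round, which gives the same grasp.

apply_moves(
  rows=[
    {"x": 0,"y": 0,"z": 0,"twist": 1},
    {"x": 0,"y": 0,"z": 0,"twist": 1},
    {"x": 0,"y": 0,"z": 0,"twist": 1},
    {"x": 0,"y": 0,"z": 0,"twist": 1},
    {"x": 0,"y": 0,"z": 0,"twist": 1},
    {"x": 0,"y": 0,"z": 0,"twist": 1},
    {"x": 0,"y": 0,"z": 0,"twist": 1},
    {"x": 0,"y": 0,"z": 0,"twist": 1},
    {"x": 0,"y": 0,"z": 0,"twist": 1},
    {"x": 0,"y": 0,"z": 0,"twist": 1},
  ],
)

```text
time_s: 29.12
eef_pos: [412.4, -134.4, 224.1]
tcp_rot: [[-0.636, 0.772, 0.0], [0.772, 0.636, 0.0], [0.0, 0.0, -1.0]]
ft_force: [-0.3, 0.2, -0.1]
grip_width: 45.8
```

```bash
python3 -c "
from cell import telemetry
s=telemetry.get_state();print(s['eef_pos'].round(1),s['joints'].round(2),s['tcp_rot'].round(3)[:,0])"
```

```text
[ 412.4 -134.4  224.1] [ 1.04  0.27 -1.    1.96  0.26  1.05  0.62] [-0.636  0.772  0.   ]
```

Good, it's relaxing. I'll keep turning.

apply_moves(
  rows=[
    {"x": 0,"y": 0,"z": 0,"twist": 1},
    {"x": 0,"y": 0,"z": 0,"twist": 1},
    {"x": 0,"y": 0,"z": 0,"twist": 1},
    {"x": 0,"y": 0,"z": 0,"twist": 1},
    {"x": 0,"y": 0,"z": 0,"twist": 1},
    {"x": 0,"y": 0,"z": 0,"twist": 1},
    {"x": 0,"y": 0,"z": 0,"twist": 1},
    {"x": 0,"y": 0,"z": 0,"twist": 1},
    {"x": 0,"y": 0,"z": 0,"twist": 1},
    {"x": 0,"y": 0,"z": 0,"twist": 1},
  ],
)

```text
time_s: 29.95
eef_pos: [412.3, -134.3, 224.0]
tcp_rot: [[0.182, 0.983, 0.0], [0.983, -0.182, 0.0], [0.0, -0.0, -1.0]]
ft_force: [0.0, 0.8, -0.3]
grip_width: 46.1
```

apply_moves(
  rows=[
    {"x": 0,"y": 0,"z": 0,"twist": 1},
    {"x": 0,"y": 0,"z": 0,"twist": 1},
    {"x": 0,"y": 0,"z": 0,"twist": 1},
    {"x": 0,"y": 0,"z": 0,"twist": 1},
    {"x": 0,"y": 0,"z": 0,"twist": 1},
    {"x": 0,"y": 0,"z": 0,"twist": 1},
    {"x": 0,"y": 0,"z": 0,"twist": 1},
    {"x": 0,"y": 0,"z": 0,"twist": 1},
    {"x": 0,"y": 0,"z": 0,"twist": 1},
    {"x": 0,"y": 0,"z": 0,"twist": 1},
  ],
)

```text
time_s: 30.78
eef_pos: [412.4, -134.3, 224.0]
tcp_rot: [[0.87, 0.492, 0.0], [0.492, -0.87, 0.0], [0.0, -0.0, -1.0]]
ft_force: [0.5, -0.0, -0.2]
grip_width: 46.1
```

apply_moves(
  rows=[
    {"x": 0,"y": 0,"z": 0,"twist": 1},
    {"x": 0,"y": 0,"z": 0,"twist": 1},
    {"x": 0,"y": 0,"z": 0,"twist": 1},
    {"x": 0,"y": 0,"z": 0,"twist": 1},
    {"x": 0,"y": 0,"z": 0,"twist": 1},
    {"x": 0,"y": 0,"z": 0,"twist": 1},
    {"x": 0,"y": 0,"z": 0,"twist": 0},
    {"x": 0,"y": 0,"z": 0,"twist": 0},
  ],
)

```text
time_s: 31.45
eef_pos: [412.2, -134.6, 224.0]
tcp_rot: [[1.0, -0.002, 0.0], [-0.002, -1.0, 0.0], [0.0, -0.0, -1.0]]
ft_force: [-0.1, -0.2, 0.7]
grip_width: 45.8
```

```bash
python3 -c "
from cell import telemetry
s=telemetry.get_state();print(s['eef_pos'].round(1),s['joints'].round(2),s['tcp_rot'].round(3)[:,0])"
```

```text
[ 412.2 -134.6  224. ] [ 0.72  0.18 -0.6   1.98  0.12  1.02 -1.51] [ 1.    -0.002  0.   ]
```

apply_moves(
  rows=[
    {"x": 0,"y": 0,"z": 0.6,"twist": 0},
    {"x": 0,"y": 0,"z": 0.9,"twist": 0},
    {"x": 0,"y": 0,"z": 0.9,"twist": 0},
    {"x": 0,"y": 0,"z": 0.9,"twist": 0},
    {"x": 0,"y": 0,"z": 0.9,"twist": 0},
    {"x": 0,"y": 0,"z": 0.9,"twist": 0},
    {"x": 0,"y": 0,"z": 0.5,"twist": 0},
    {"x": 0,"y": 0,"z": 0.17,"twist": 0},
    {"x": 0,"y": 0,"z": 0,"twist": 0},
    {"x": 0,"y": 0,"z": 0,"twist": 0},
  ],
)

```text
time_s: 32.28
eef_pos: [409.6, -136.3, 49.6]
tcp_rot: [[1.0, -0.005, -0.005], [-0.005, -1.0, -0.0], [-0.005, 0.0, -1.0]]
ft_force: [-3.6, -6.0, -7.1]
grip_width: 48.4
```

apply_moves(
  rows=[
    {"x": 0,"y": 0,"z": 0,"twist": 0},
    {"x": 0,"y": 0,"z": 0,"twist": 0},
    {"x": 0,"y": 0,"z": 0,"twist": 0},
    {"x": 0,"y": 0,"z": 0,"twist": 0},
    {"x": 0,"y": 0,"z": 0,"twist": 0},
    {"x": 0,"y": 0,"z": 0,"twist": 0},
    {"x": 0,"y": 0,"z": 0,"twist": 0},
    {"x": 0,"y": 0,"z": 0,"twist": 0},
    {"x": 0,"y": 0,"z": 0,"twist": 0},
    {"x": 0,"y": 0,"z": 0,"twist": 0},
  ],
  hand=1,
  squeeze=5,
)

```text
time_s: 33.12
eef_pos: [409.7, -137.5, 50.0]
tcp_rot: [[1.0, -0.006, -0.004], [-0.006, -1.0, -0.002], [-0.004, 0.002, -1.0]]
ft_force: [-3.4, -9.9, -9.1]
grip_width: 45.4
```

```bash
python3 - <<'E'
from bars import *
from cell import telemetry
c=snap("side","s8",(200,120,360,260),5); 
s=telemetry.get_state();print(s["eef_pos"].round(1),s["grip_width"],s["ft_force"])
E
```

```text
[ 409.7 -137.5   50. ] 45.422825741441706 [ -2.23590534 -10.22872271  -9.06713819]
```

View pics/s8.png

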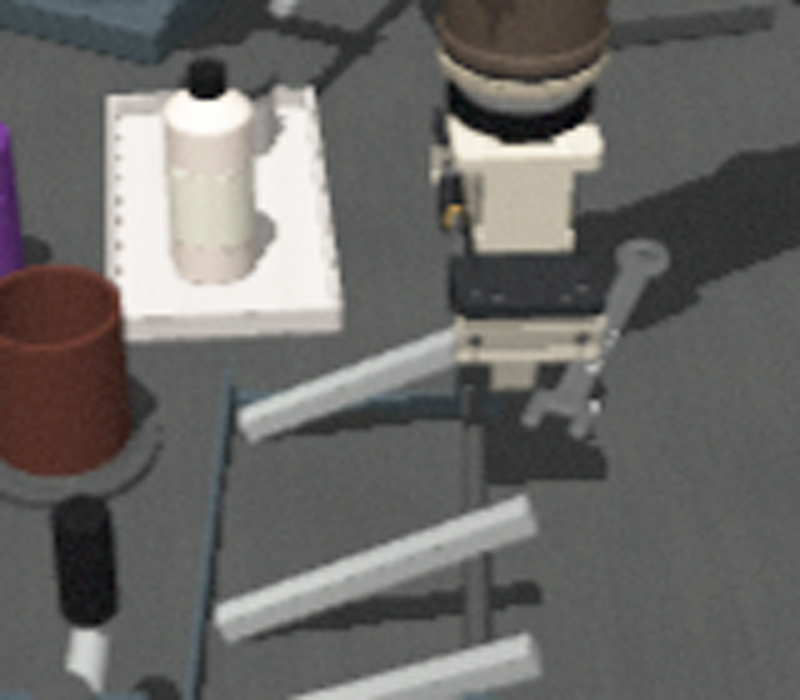

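apply_moves(
  rows=[
    {"x": 0,"y": 0,"z": 0,"twist": 0},
    {"x": 0,"y": 0,"z": 0,"twist": 0},
    {"x": 0,"y": 0,"z": -0.2,"twist": 0},
    {"x": 0,"y": 0,"z": -0.5,"twist": 0},
    {"x": 0,"y": 0,"z": -0.8,"twist": 0},
    {"x": 0,"y": 0,"z": -0.5,"twist": 0},
    {"x": 0,"y": 0,"z": 0,"twist": 0},
    {"x": 0,"y": 0,"z": 0,"twist": 0},
    {"x": 0,"y": 0,"z": 0,"twist": 0},
  ],
  hand=0.4,
)

```text
time_s: 33.92
eef_pos: [412.0, -135.6, 110.8]
tcp_rot: [[1.0, -0.006, 0.001], [-0.006, -1.0, -0.0], [0.001, 0.0, -1.0]]
ft_force: [-1.2, -1.1, -0.5]
grip_width: 55.3
```

```bash
python3 - <<'E'
from bars import *
from cell import telemetry
c=snap("side","s9",(200,120,360,260),5); bars(c)
s=telemetry.get_state();print(s["eef_pos"].round(1),s["grip_width"],s["ft_force"])
for n in("top0","side0"):
  W=cloud(ld(n)); P=W.reshape(-1,3); q=P[(P[:,0]>395)&(P[:,0]<460)&(P[:,1]>-200)&(P[:,1]<-144)&(P[:,2]>12)]
  print(n); [print(a.astype(int)) for a in q[np.argsort(q[:,1])][:40]]
E
```

```text
px [277. 194.] 401 hi [ 404.3 -132.6   77.9] lo [ 554.  -135.     9.2] len 169.0 yaw -0.9 slope 24.7 GRIP [ 412.3 -132.8   66.6]
px [276. 233.] 521 hi [415.1  27.3  78.5] lo [566.5  26.3  10. ] len 170.0 yaw -0.4 slope 24.3 GRIP [423.1  27.3  67.2]
px [275. 259.] 591 hi [424.4 124.1  78.1] lo [575.9 109.4  10.1] len 171.0 yaw -5.5 slope 24.1 GRIP [432.5 123.3  66.8]
[ 411.6 -135.5  110.4] 54.80563622271086 [-0.12992508  0.25250281 -0.63708015]
top0
[ 431 -163   61]
[ 423 -161   55]
[ 421 -161   59]
[ 418 -160   61]
[ 417 -160   23]
[ 431 -160   61]
[ 425 -160   62]
[ 428 -160   63]
[ 417 -158   18]
[ 418 -158   58]
[ 420 -158   60]
[ 423 -158   60]
[ 433 -158   59]
[ 425 -158   61]
[ 428 -158   61]
[ 430 -158   61]
[ 417 -156   12]
[ 418 -155   60]
[ 433 -155   58]
[ 425 -155   60]
[ 420 -155   62]
[ 423 -155   61]
[ 428 -155   61]
[ 419 -154   28]
[ 418 -154   52]
[ 420 -153   56]
[ 428 -153   56]
[ 430 -153   57]
[ 425 -153   59]
[ 423 -153   59]
[ 420 -151   55]
[ 428 -151   57]
[ 430 -150   57]
[ 423 -150   59]
[ 425 -150   59]
[ 420 -148   55]
[ 428 -148   57]
[ 430 -148   57]
[ 422 -148   59]
[ 425 -148   61]
side0
[ 432 -159   58]
[ 431 -156   17]
[ 431 -155   15]
[ 432 -154   30]
[ 431 -154   12]
[ 432 -154   23]
[ 432 -153   27]
[ 418 -152   38]
[ 432 -151   35]
[ 418 -151   42]
[ 444 -148   59]
[ 431 -147   67]
[ 417 -146   73]
[ 436 -145   65]
[ 456 -144   56]
[ 458 -144   56]
```

View pics/s9.png

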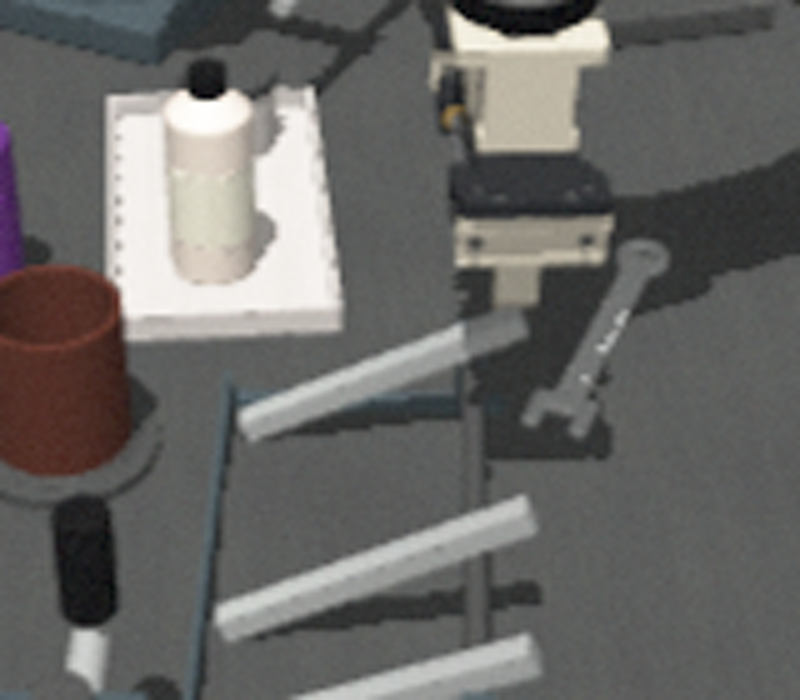

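The post beside this bar (x 417–433, y −150 to −163, top about 60 mm) blocked the left finger. I'll grip slightly higher and nearer the bar's end, above the post.

apply_moves(
  rows=[
    {"x": -0.1,"y": 0,"z": 0.5,"twist": 0},
    {"x": 0,"y": 0,"z": 0.6,"twist": 0},
    {"x": 0,"y": 0,"z": 0.3,"twist": 0},
    {"x": 0,"y": 0,"z": 0.15,"twist": 0},
    {"x": 0,"y": 0,"z": 0,"twist": 0},
    {"x": 0,"y": 0,"z": 0,"twist": 0},
    {"x": 0,"y": 0,"z": 0,"twist": 0},
  ],
)

```text
time_s: 34.55
eef_pos: [409.3, -135.6, 64.9]
tcp_rot: [[1.0, -0.007, 0.001], [-0.007, -1.0, -0.0], [0.001, 0.0, -1.0]]
ft_force: [-0.6, 0.1, 0.4]
grip_width: 55.2
```

apply_moves(
  rows=[
    {"x": 0,"y": 0,"z": 0,"twist": 0},
    {"x": 0,"y": 0,"z": 0,"twist": 0},
    {"x": 0,"y": 0,"z": 0,"twist": 0},
    {"x": 0,"y": 0,"z": 0,"twist": 0},
    {"x": 0,"y": 0,"z": 0,"twist": 0},
    {"x": 0,"y": 0,"z": 0,"twist": 0},
    {"x": 0,"y": 0,"z": 0,"twist": 0},
    {"x": 0,"y": 0,"z": 0,"twist": 0},
    {"x": 0,"y": 0,"z": 0,"twist": 0},
    {"x": 0,"y": 0,"z": 0,"twist": 0},
  ],
  hand=1,
  squeeze=5,
)

```text
time_s: 35.38
eef_pos: [408.9, -135.8, 64.5]
tcp_rot: [[1.0, -0.007, 0.0], [-0.007, -1.0, -0.0], [0.0, 0.0, -1.0]]
ft_force: [0.4, -0.5, 1.2]
grip_width: 14.3
```

apply_moves(
  rows=[
    {"x": 0.18,"y": 0,"z": -0.32,"twist": 0},
    {"x": 0.18,"y": 0,"z": -0.32,"twist": 0},
    {"x": 0.22,"y": 0,"z": -0.3,"twist": 0},
    {"x": 0.22,"y": 0,"z": -0.3,"twist": 0},
    {"x": 0.25,"y": 0,"z": -0.27,"twist": 0},
    {"x": 0.25,"y": 0,"z": -0.27,"twist": 0},
    {"x": 0.29,"y": 0,"z": -0.23,"twist": 0},
    {"x": 0.29,"y": 0,"z": -0.23,"twist": 0},
  ],
)

```text
time_s: 36.05
eef_pos: [465.2, -135.9, 131.8]
tcp_rot: [[1.0, -0.007, -0.001], [-0.007, -1.0, 0.0], [-0.001, -0.0, -1.0]]
ft_force: [0.5, -0.5, -1.6]
grip_width: 14.0
```

```bash
python3 - <<'E'
from bars import *
from cell import telemetry
c=snap("side","s10",(200,100,360,240),5)
s=telemetry.get_state();print(s["eef_pos"].round(1),s["grip_width"],s["ft_force"])
E
```

```text
[ 467.8 -135.9  133.1] 14.083366884088772 [ 3.42796775 -0.76777703 -0.29830144]
```

View pics/s10.png

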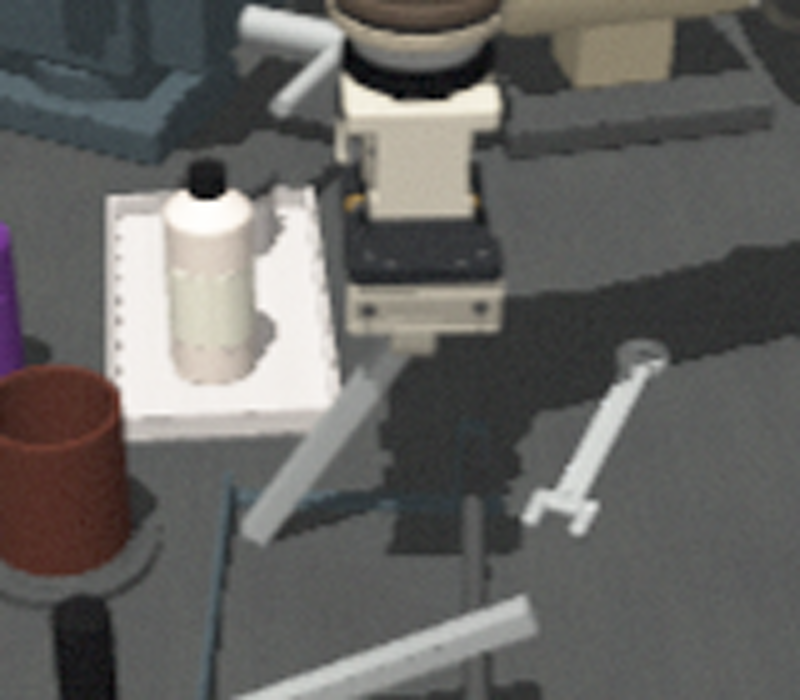

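apply_moves(
  rows=[
    {"x": 0.32,"y": 0,"z": -0.19,"twist": 0},
    {"x": 0.32,"y": 0,"z": -0.19,"twist": 0},
    {"x": 0.34,"y": 0,"z": -0.15,"twist": 0},
    {"x": 0.34,"y": 0,"z": -0.15,"twist": 0},
    {"x": 0.36,"y": 0,"z": -0.1,"twist": 0},
    {"x": 0.36,"y": 0,"z": -0.1,"twist": 0},
    {"x": 0.36,"y": 0,"z": -0.05,"twist": 0},
    {"x": 0.3,"y": 0,"z": -0.05,"twist": 0},
    {"x": 0,"y": 0,"z": 0,"twist": 0},
    {"x": 0,"y": 0,"z": 0,"twist": 0},
  ],
)

```text
time_s: 36.93
eef_pos: [545.9, -136.4, 160.5]
tcp_rot: [[1.0, -0.007, -0.001], [-0.007, -1.0, 0.0], [-0.001, -0.0, -1.0]]
ft_force: [0.2, 0.6, -1.0]
grip_width: 14.0
```

```bash
python3 - <<'E'
from bars import *
from cell import telemetry
c=snap("side","s11",(200,100,360,240),5)
s=telemetry.get_state();print(s["eef_pos"].round(1),s["grip_width"],s["ft_force"])
E
```

```text
[ 545.5 -136.5  160.5] 13.893085350980984 [-0.38692243  0.09203404 -1.01253844]
```

View pics/s11.png

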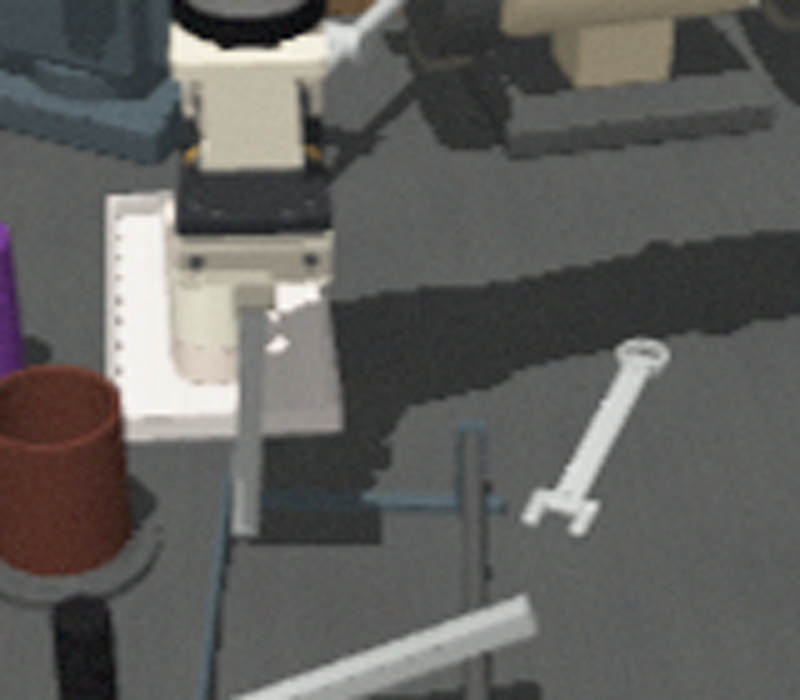

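apply_moves(
  rows=[
    {"x": 0,"y": 0,"z": -0.3,"twist": 0},
    {"x": 0,"y": 0,"z": -0.6,"twist": 0},
    {"x": 0,"y": 0,"z": -0.8,"twist": 0},
    {"x": 0,"y": 0,"z": -0.8,"twist": 0},
    {"x": 0,"y": 0,"z": -0.8,"twist": 0},
    {"x": 0,"y": 0,"z": -0.8,"twist": 0},
    {"x": 0,"y": 0,"z": -0.4,"twist": 0},
    {"x": 0.3,"y": -0.02,"z": 0,"twist": 0},
    {"x": 0.5,"y": -0.05,"z": 0,"twist": 0},
    {"x": 0.5,"y": -0.05,"z": 0,"twist": 0},
  ],
  squeeze=12,
)

```text
time_s: 37.82
eef_pos: [585.4, -133.7, 295.8]
tcp_rot: [[1.0, -0.008, -0.0], [-0.008, -1.0, -0.001], [-0.0, 0.001, -1.0]]
ft_force: [-0.4, -0.0, -0.6]
grip_width: 14.2
```

apply_moves(
  rows=[
    {"x": 0.6,"y": -0.05,"z": 0,"twist": 0},
    {"x": 0.6,"y": -0.05,"z": 0,"twist": 0},
    {"x": 0.6,"y": 0,"z": 0,"twist": 0},
    {"x": 0.4,"y": 0,"z": 0,"twist": 0},
    {"x": 0.25,"y": 0,"z": 0,"twist": 0},
    {"x": 0,"y": 0,"z": 0,"twist": 0},
    {"x": 0,"y": 0,"z": 0,"twist": 0},
    {"x": 0,"y": 0,"z": 0,"twist": 0},
  ],
)

```text
time_s: 38.48
eef_pos: [658.1, -130.8, 295.8]
tcp_rot: [[1.0, -0.007, -0.001], [-0.007, -1.0, -0.0], [-0.001, 0.0, -1.0]]
ft_force: [1.0, 0.1, -1.7]
grip_width: 14.1
```

```bash
python3 - <<'E'
from bars import *
from cell import telemetry
c=snap("side","s12",(150,60,310,200),5);c=snap("top","t12")
s=telemetry.get_state();print(s["eef_pos"].round(1),s["grip_width"],s["ft_force"],s["joints"].round(2))
E
```

```text
[ 658.1 -131.   296.3] 13.785084504022242 [-0.11329893  0.47643172 -0.20428449] [ 0.44  0.53 -0.54  1.31  0.27  1.38 -1.67]
```

View pics/s12.png

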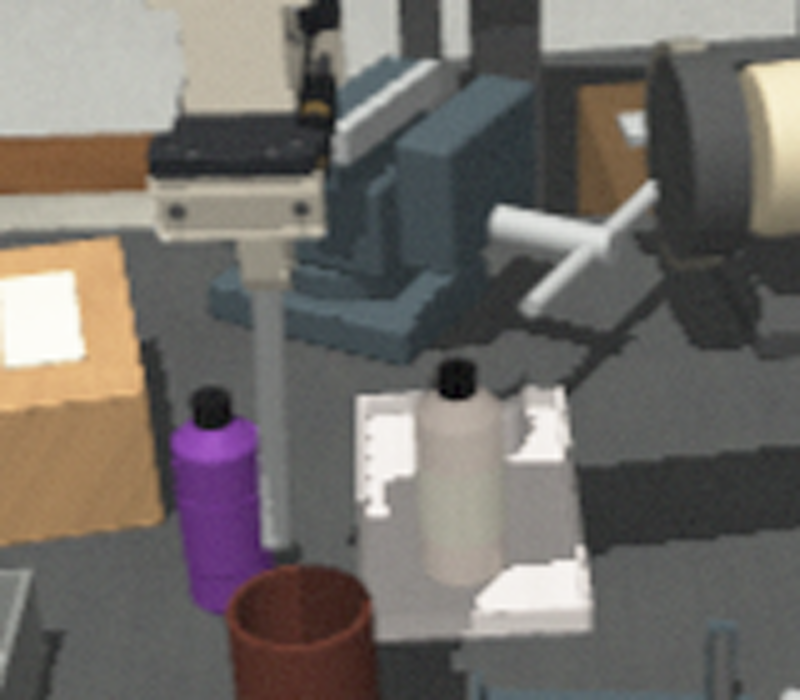

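View pics/t12.png

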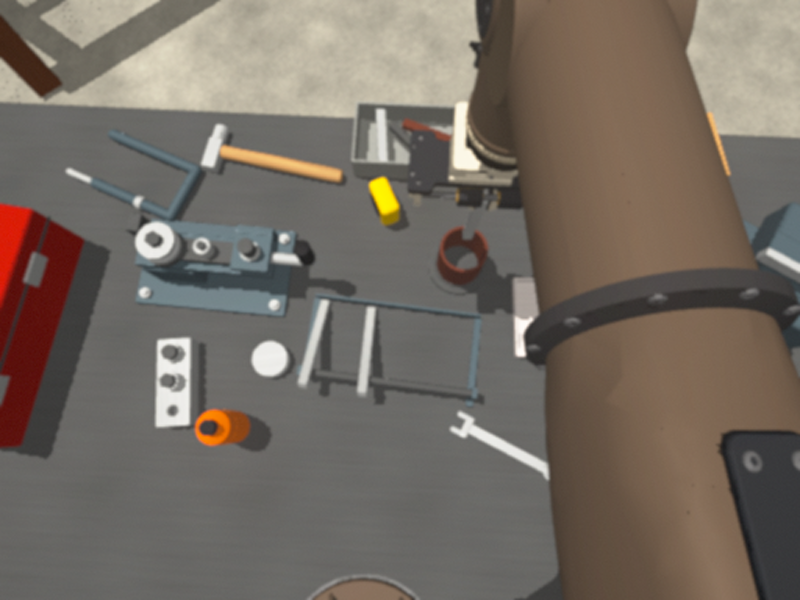

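apply_moves(
  rows=[
    {"x": 0,"y": 0,"z": 0.4,"twist": 0},
    {"x": 0,"y": 0,"z": 0.6,"twist": 0},
    {"x": 0,"y": 0,"z": 0.7,"twist": 0},
    {"x": 0,"y": 0,"z": 0.7,"twist": 0},
    {"x": 0,"y": 0,"z": 0.7,"twist": 0},
    {"x": 0,"y": 0,"z": 0.5,"twist": 0},
    {"x": 0,"y": 0,"z": 0.3,"twist": 0},
    {"x": 0,"y": 0,"z": 0.2,"twist": 0},
    {"x": 0,"y": 0,"z": 0,"twist": 0},
    {"x": 0,"y": 0,"z": 0,"twist": 0},
  ],
)

```text
time_s: 39.42
eef_pos: [659.0, -130.9, 173.5]
tcp_rot: [[1.0, -0.007, 0.001], [-0.007, -1.0, -0.0], [0.001, 0.0, -1.0]]
ft_force: [-0.7, -0.3, -0.7]
grip_width: 13.8
```

apply_moves(
  rows=[
    {"x": 0.25,"y": 0,"z": 0,"twist": 0},
    {"x": 0.2,"y": 0,"z": 0.05,"twist": 0},
    {"x": 0,"y": 0,"z": 0.1,"twist": 0},
    {"x": 0,"y": 0,"z": 0,"twist": 0},
    {"x": 0,"y": 0,"z": 0,"twist": 0},
  ],
  squeeze=4,
)

```text
time_s: 39.83
eef_pos: [672.2, -130.8, 168.2]
tcp_rot: [[1.0, -0.007, -0.0], [-0.007, -1.0, 0.0], [-0.0, -0.0, -1.0]]
ft_force: [-0.2, 0.4, -1.9]
grip_width: 14.0
```

apply_moves(
  rows=[
    {"x": 0.2,"y": 0,"z": 0.02,"twist": 0},
    {"x": 0.2,"y": 0,"z": 0.02,"twist": 0},
    {"x": 0.2,"y": 0,"z": 0.03,"twist": 0},
    {"x": 0,"y": 0,"z": 0,"twist": 0},
    {"x": 0,"y": 0,"z": 0,"twist": 0},
  ],
)

```text
time_s: 40.25
eef_pos: [690.6, -130.8, 166.1]
tcp_rot: [[1.0, -0.007, -0.0], [-0.007, -1.0, 0.0], [-0.0, -0.0, -1.0]]
ft_force: [-0.5, 0.0, -1.2]
grip_width: 14.3
```

apply_moves(
  rows=[
    {"x": 0,"y": 0,"z": 0.05,"twist": 0},
    {"x": 0,"y": 0,"z": 0.05,"twist": 0},
    {"x": 0,"y": 0,"z": 0,"twist": 0},
    {"x": 0,"y": 0,"z": 0,"twist": 0},
  ],
)

```text
time_s: 40.58
eef_pos: [690.0, -131.1, 163.3]
tcp_rot: [[1.0, -0.007, -0.0], [-0.007, -1.0, -0.0], [-0.0, 0.0, -1.0]]
ft_force: [-0.5, -1.1, -0.9]
grip_width: 13.8
```

apply_moves(
  rows=[
    {"x": 0,"y": 0,"z": 0,"twist": 0},
    {"x": 0,"y": 0,"z": 0,"twist": 0},
    {"x": 0,"y": 0,"z": 0,"twist": 0},
    {"x": 0,"y": 0,"z": 0,"twist": 0},
    {"x": 0,"y": 0,"z": 0,"twist": 0},
    {"x": 0,"y": 0,"z": -0.4,"twist": 0},
    {"x": 0,"y": 0,"z": -0.6,"twist": 0},
    {"x": 0,"y": 0,"z": -0.8,"twist": 0},
    {"x": 0,"y": 0,"z": -0.5,"twist": 0},
    {"x": 0,"y": 0,"z": 0,"twist": 0},
  ],
  hand=0.5,
)

```text
time_s: 41.42
eef_pos: [692.2, -130.7, 237.7]
tcp_rot: [[1.0, -0.007, 0.007], [-0.007, -1.0, -0.0], [0.007, 0.0, -1.0]]
ft_force: [0.0, 0.6, 1.1]
grip_width: 46.0
```

```bash
python3 - <<'E'
from bars import *
from cell import telemetry
c=snap("side","s13",(150,100,310,240),5);c=snap("top","t13");bars(c)
s=telemetry.get_state();print(s["eef_pos"].round(1),s["grip_width"],s["ft_force"],s["joints"].round(2))
E
```

```text
px [200. 219.] 428 hi [423.8 119.1  82.6] lo [575.5 109.    8.6] len 175.0 yaw -3.8 slope 25.9 GRIP [431.5 118.6  71. ]
px [231. 228.] 392 hi [414.7  39.5  79.2] lo [562.5  17.1  18.8] len 163.0 yaw -8.6 slope 22.0 GRIP [423.1  38.3  68.2]
px [278. 246.] 210 hi [431.4   1.3  69.6] lo [ 440.4 -174.2   34.3] len 182.0 yaw -87.1 slope 11.4 GRIP [431.9  -9.1  60.4]
[ 690.7 -131.   233.7] 45.87798175945336 [ 0.14675548 -0.11155689 -0.86247289] [ 0.41  0.62 -0.52  1.31  0.3   1.29 -1.69]
```

View pics/s13.png

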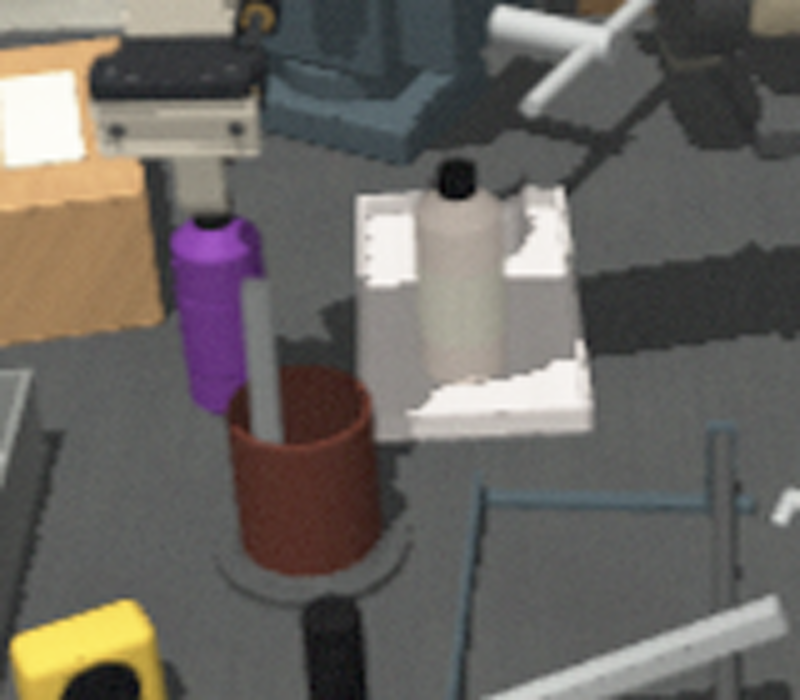

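View pics/t13.png

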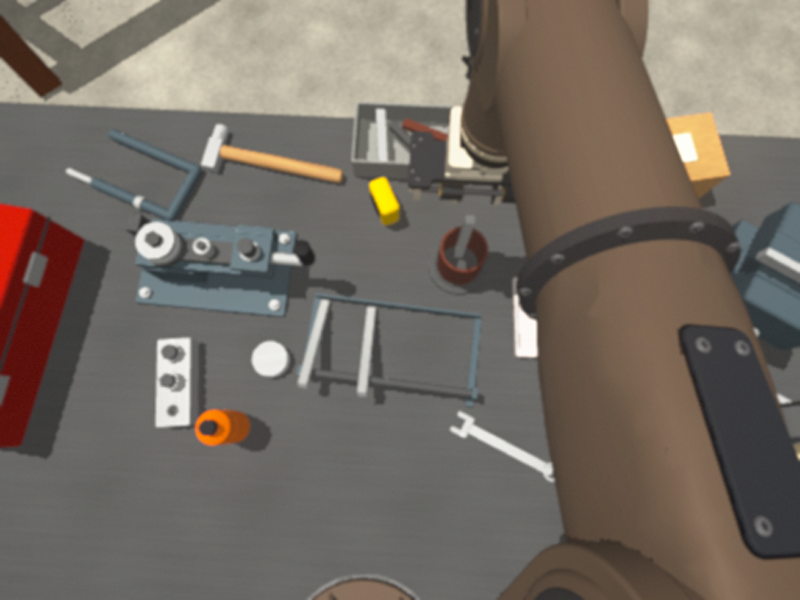

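```bash
python3 - <<'E'
from bars import *
bars(ld("s13"))
E
```

```text
px [276. 233.] 522 hi [415.2  27.5  78.7] lo [567.4  26.2   9.6] len 170.0 yaw -0.5 slope 24.4 GRIP [423.2  27.4  67.3]
px [275. 259.] 588 hi [424.3 124.2  78.3] lo [576.1 109.1   9.7] len 172.0 yaw -5.7 slope 24.2 GRIP [432.3 123.4  67. ]
```

apply_moves(
  rows=[
    {"x": -0.5,"y": -0.3,"z": 0,"twist": 0},
    {"x": -0.9,"y": -0.5,"z": 0,"twist": 0},
    {"x": -0.9,"y": -0.5,"z": 0,"twist": 0},
    {"x": -0.9,"y": -0.5,"z": 0,"twist": 0},
    {"x": -0.9,"y": -0.5,"z": 0,"twist": 0},
    {"x": -0.9,"y": -0.5,"z": 0,"twist": 0},
    {"x": -0.9,"y": -0.5,"z": 0,"twist": 0},
    {"x": -0.9,"y": -0.5,"z": 0,"twist": 0},
    {"x": -0.9,"y": -0.5,"z": 0,"twist": 0},
    {"x": -0.9,"y": -0.5,"z": 0,"twist": 0},
  ],
)

```text
time_s: 42.35
eef_pos: [431.2, 15.1, 231.6]
tcp_rot: [[1.0, -0.007, -0.002], [-0.007, -1.0, -0.0], [-0.002, 0.0, -1.0]]
ft_force: [-0.4, 1.0, 1.4]
grip_width: 45.9
```

apply_moves(
  rows=[
    {"x": -0.45,"y": -0.35,"z": 0.5,"twist": 0},
    {"x": 0,"y": 0,"z": 0.9,"twist": 0},
    {"x": 0,"y": 0,"z": 0.9,"twist": 0},
    {"x": 0,"y": 0,"z": 0.8,"twist": 0},
    {"x": 0,"y": 0,"z": 0.4,"twist": 0},
    {"x": 0,"y": 0,"z": 0,"twist": 0},
    {"x": 0,"y": 0,"z": 0,"twist": 0},
    {"x": 0,"y": 0,"z": 0,"twist": 0},
  ],
)

```text
time_s: 43.02
eef_pos: [420.1, 25.5, 128.0]
tcp_rot: [[1.0, -0.007, 0.0], [-0.007, -1.0, 0.0], [0.0, -0.0, -1.0]]
ft_force: [0.2, 0.6, 1.1]
grip_width: 45.9
```

```bash
python3 - <<'E'
from bars import *
from cell import telemetry
c=snap("side","s14",(200,120,360,260),5);bars(c)
s=telemetry.get_state();print(s["eef_pos"].round(1),s["grip_width"],s["ft_force"],s["joints"].round(2),s["tcp_rot"][:,0])
E
```

```text
px [275. 233.] 509 hi [417.4  28.6  78.4] lo [566.9  25.9   9.6] len 170.0 yaw -1.0 slope 24.7 GRIP [425.3  28.4  67. ]
px [275. 259.] 594 hi [424.5 124.2  78. ] lo [576.4 109.    9.7] len 171.0 yaw -5.7 slope 24.1 GRIP [432.6 123.4  66.7]
[420.4  25.5 128.2] 45.89874896367337 [0.92135197 0.37739377 0.19175939] [ 0.35  0.3  -0.64  2.13  0.26  0.78 -2.03] [ 0.99997351 -0.00717973  0.00120025]
```

Descend 64 mm and grip.

apply_moves(
  rows=[
    {"x": 0,"y": 0,"z": 0.5,"twist": 0},
    {"x": 0,"y": 0,"z": 0.8,"twist": 0},
    {"x": 0,"y": 0,"z": 0.5,"twist": 0},
    {"x": 0,"y": 0,"z": 0.25,"twist": 0},
    {"x": 0,"y": 0,"z": 0.08,"twist": 0},
    {"x": 0,"y": 0,"z": 0,"twist": 0},
    {"x": 0,"y": 0,"z": 0,"twist": 0},
  ],
)

```text
time_s: 43.65
eef_pos: [420.6, 25.5, 64.4]
tcp_rot: [[1.0, -0.007, 0.001], [-0.007, -1.0, 0.0], [0.001, -0.0, -1.0]]
ft_force: [-0.4, -0.4, 0.3]
grip_width: 45.7
```

apply_moves(
  rows=[
    {"x": 0,"y": 0,"z": 0,"twist": 0},
    {"x": 0,"y": 0,"z": 0,"twist": 0},
    {"x": 0,"y": 0,"z": 0,"twist": 0},
    {"x": 0,"y": 0,"z": 0,"twist": 0},
    {"x": 0,"y": 0,"z": 0,"twist": 0},
    {"x": 0,"y": 0,"z": 0,"twist": 0},
    {"x": 0,"y": 0,"z": 0,"twist": 0},
    {"x": 0,"y": 0,"z": 0,"twist": 0},
    {"x": 0,"y": 0,"z": 0,"twist": 0},
    {"x": 0,"y": 0,"z": 0,"twist": 0},
  ],
  hand=1,
  squeeze=5,
)

```text
time_s: 44.48
eef_pos: [420.0, 25.3, 63.6]
tcp_rot: [[1.0, -0.007, 0.0], [-0.007, -1.0, -0.0], [0.0, 0.0, -1.0]]
ft_force: [0.9, -0.8, 3.0]
grip_width: 14.5
```

apply_moves(
  rows=[
    {"x": 0.18,"y": 0,"z": -0.32,"twist": 0},
    {"x": 0.18,"y": 0,"z": -0.32,"twist": 0},
    {"x": 0.22,"y": 0,"z": -0.3,"twist": 0},
    {"x": 0.22,"y": 0,"z": -0.3,"twist": 0},
    {"x": 0.25,"y": 0,"z": -0.27,"twist": 0},
    {"x": 0.25,"y": 0,"z": -0.27,"twist": 0},
    {"x": 0.29,"y": 0,"z": -0.23,"twist": 0},
    {"x": 0.29,"y": 0,"z": -0.23,"twist": 0},
  ],
)

```text
time_s: 45.15
eef_pos: [476.1, 25.0, 130.8]
tcp_rot: [[1.0, -0.007, -0.001], [-0.007, -1.0, 0.0], [-0.001, -0.0, -1.0]]
ft_force: [0.3, -0.2, -1.4]
grip_width: 13.8
```

apply_moves(
  rows=[
    {"x": 0.32,"y": 0,"z": -0.19,"twist": 0},
    {"x": 0.32,"y": 0,"z": -0.19,"twist": 0},
    {"x": 0.34,"y": 0,"z": -0.15,"twist": 0},
    {"x": 0.34,"y": 0,"z": -0.15,"twist": 0},
    {"x": 0.36,"y": 0,"z": -0.1,"twist": 0},
    {"x": 0.36,"y": 0,"z": -0.1,"twist": 0},
    {"x": 0.36,"y": 0,"z": -0.05,"twist": 0},
    {"x": 0.3,"y": 0,"z": -0.05,"twist": 0},
    {"x": 0,"y": 0,"z": 0,"twist": 0},
    {"x": 0,"y": 0,"z": 0,"twist": 0},
  ],
)

```text
time_s: 45.98
eef_pos: [557.0, 24.5, 159.6]
tcp_rot: [[1.0, -0.007, -0.001], [-0.007, -1.0, 0.0], [-0.001, -0.0, -1.0]]
ft_force: [0.0, -0.3, -2.0]
grip_width: 13.7
```

```bash
python3 - <<'E'
from bars import *
from cell import telemetry
c=snap("side","s15",(180,100,340,240),5)
s=telemetry.get_state();print(s["eef_pos"].round(1),s["grip_width"],s["ft_force"],s["joints"].round(2))
E
```

```text
[556.6  24.5 159.7] 13.947979715279633 [-0.29002331  0.30587655 -0.95871715] [ 0.29  0.46 -0.59  1.79  0.3   0.99 -2.  ]
```

View pics/s15.png

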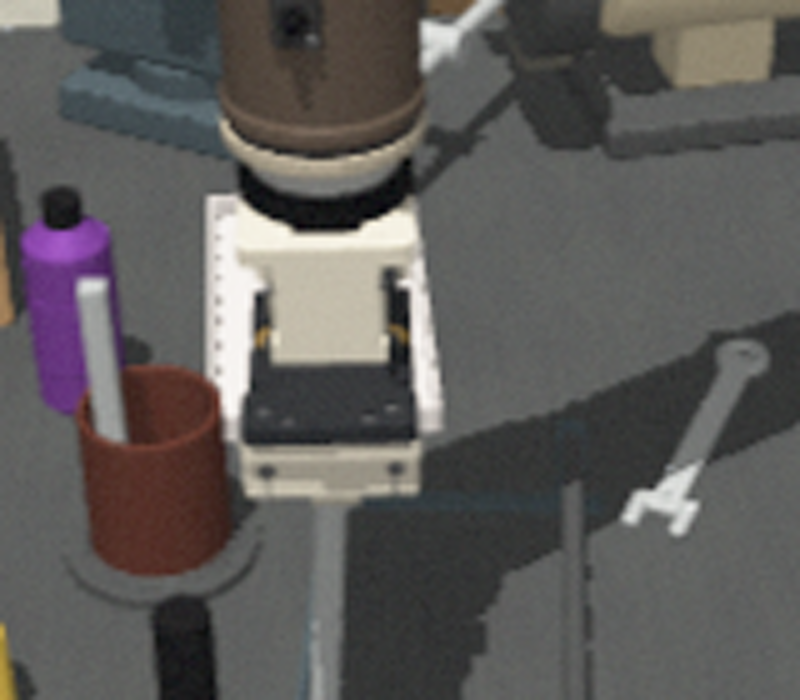

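apply_moves(
  rows=[
    {"x": 0,"y": 0,"z": -0.3,"twist": 0},
    {"x": 0,"y": 0,"z": -0.6,"twist": 0},
    {"x": 0,"y": 0,"z": -0.8,"twist": 0},
    {"x": 0,"y": 0,"z": -0.8,"twist": 0},
    {"x": 0,"y": 0,"z": -0.8,"twist": 0},
    {"x": 0,"y": 0,"z": -0.8,"twist": 0},
    {"x": 0,"y": 0,"z": -0.4,"twist": 0},
    {"x": 0.18,"y": 0.3,"z": 0,"twist": 0},
    {"x": 0.3,"y": 0.5,"z": 0,"twist": 0},
    {"x": 0.4,"y": 0.6,"z": 0,"twist": 0},
  ],
  squeeze=12,
)

```text
time_s: 46.87
eef_pos: [582.8, -17.9, 295.1]
tcp_rot: [[1.0, -0.005, -0.0], [-0.005, -1.0, -0.0], [-0.0, 0.0, -1.0]]
ft_force: [1.3, 0.6, -1.0]
grip_width: 13.7
```

apply_moves(
  rows=[
    {"x": 0.4,"y": 0.7,"z": 0,"twist": 0},
    {"x": 0.4,"y": 0.7,"z": 0,"twist": 0},
    {"x": 0.4,"y": 0.7,"z": 0,"twist": 0},
    {"x": 0.4,"y": 0.7,"z": 0,"twist": 0},
    {"x": 0.4,"y": 0.6,"z": 0,"twist": 0},
    {"x": 0.2,"y": 0.35,"z": 0,"twist": 0},
    {"x": 0,"y": 0,"z": 0,"twist": 0},
    {"x": 0,"y": 0,"z": 0,"twist": 0},
    {"x": 0,"y": 0,"z": 0,"twist": 0},
    {"x": 0,"y": 0,"z": 0,"twist": 0},
  ],
)

```text
time_s: 47.7
eef_pos: [648.1, -129.1, 295.3]
tcp_rot: [[1.0, -0.005, -0.0], [-0.005, -1.0, 0.001], [-0.0, -0.001, -1.0]]
ft_force: [0.3, -0.6, -1.9]
grip_width: 14.0
```

```bash
python3 - <<'E'
from bars import *
from cell import telemetry
c=snap("side","s16",(150,60,310,200),5);c=snap("top","t16",(240,90,340,190),6)
s=telemetry.get_state();print(s["eef_pos"].round(1),s["grip_width"],s["ft_force"],s["joints"].round(2))
E
```

```text
[ 648.3 -129.5  295.5] 13.660973678645595 [ 0.12572165 -0.45989984 -1.93878299] [ 0.45  0.51 -0.55  1.34  0.27  1.37 -1.67]
```

View pics/s16.png

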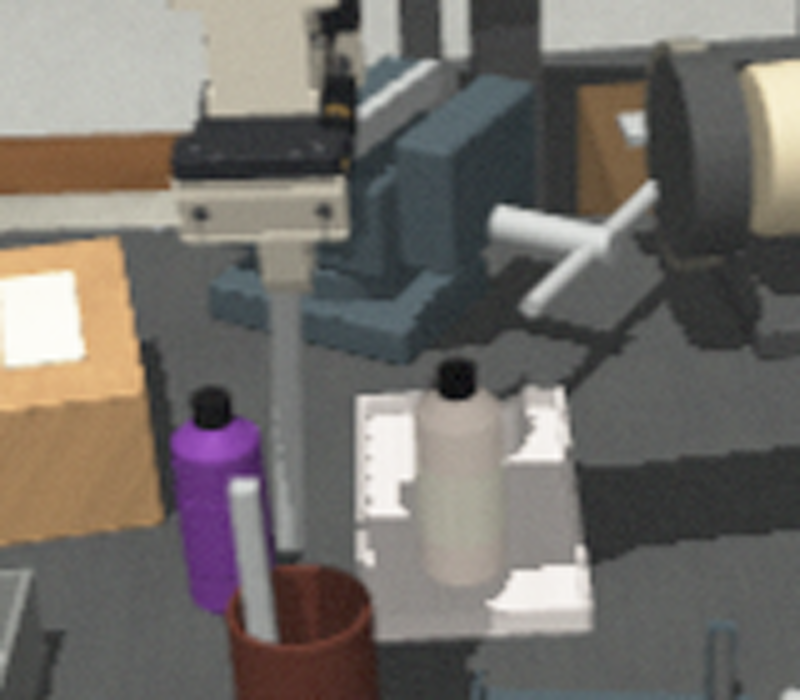

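View pics/t16.png

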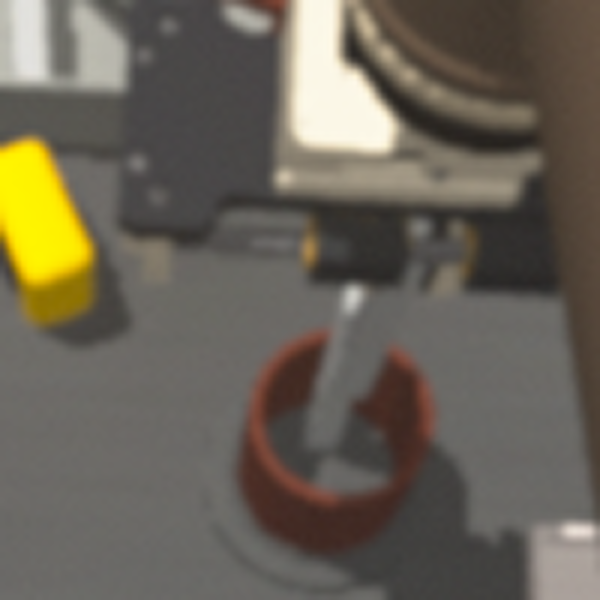

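apply_moves(
  rows=[
    {"x": -0.1,"y": 0.3,"z": 0.3,"twist": 0},
    {"x": 0,"y": 0,"z": 0.6,"twist": 0},
    {"x": 0,"y": 0,"z": 0.6,"twist": 0},
    {"x": 0,"y": 0,"z": 0.7,"twist": 0},
    {"x": 0,"y": 0,"z": 0.7,"twist": 0},
    {"x": 0,"y": 0,"z": 0.5,"twist": 0},
    {"x": 0,"y": 0,"z": 0.4,"twist": 0},
    {"x": 0,"y": 0,"z": 0.25,"twist": 0},
    {"x": 0,"y": 0,"z": 0,"twist": 0},
    {"x": 0,"y": 0,"z": 0,"twist": 0},
  ],
)

```text
time_s: 48.63
eef_pos: [645.6, -139.9, 173.8]
tcp_rot: [[1.0, -0.007, 0.0], [-0.007, -1.0, -0.0], [0.0, 0.0, -1.0]]
ft_force: [-0.5, 0.0, -0.7]
grip_width: 13.8
```

apply_moves(
  rows=[
    {"x": 0,"y": 0,"z": 0.05,"twist": 0},
    {"x": 0,"y": 0,"z": 0.05,"twist": 0},
    {"x": -0.2,"y": 0,"z": 0.03,"twist": 0},
    {"x": -0.2,"y": 0,"z": 0.03,"twist": 0},
    {"x": -0.2,"y": 0,"z": 0.05,"twist": 0},
    {"x": 0,"y": 0,"z": 0.05,"twist": 0},
    {"x": 0,"y": 0,"z": 0,"twist": 0},
    {"x": 0,"y": 0,"z": 0,"twist": 0},
  ],
  squeeze=4,
)

```text
time_s: 49.3
eef_pos: [627.4, -139.7, 165.9]
tcp_rot: [[1.0, -0.007, 0.0], [-0.007, -1.0, -0.0], [0.0, 0.0, -1.0]]
ft_force: [-0.2, -0.4, -1.3]
grip_width: 14.0
```

apply_moves(
  rows=[
    {"x": 0,"y": 0,"z": 0.05,"twist": 0},
    {"x": 0,"y": 0,"z": 0.05,"twist": 0},
    {"x": 0,"y": 0,"z": 0,"twist": 0},
  ],
)

```text
time_s: 49.55
eef_pos: [627.4, -139.6, 162.4]
tcp_rot: [[1.0, -0.007, -0.001], [-0.007, -1.0, 0.0], [-0.001, -0.0, -1.0]]
ft_force: [-0.4, 0.8, -0.9]
grip_width: 13.9
```

apply_moves(
  rows=[
    {"x": 0,"y": 0,"z": 0,"twist": 0},
    {"x": 0,"y": 0,"z": 0,"twist": 0},
    {"x": 0,"y": 0,"z": 0,"twist": 0},
    {"x": 0,"y": 0,"z": 0,"twist": 0},
    {"x": 0,"y": 0,"z": 0,"twist": 0},
    {"x": 0,"y": 0,"z": -0.4,"twist": 0},
    {"x": 0,"y": 0,"z": -0.6,"twist": 0},
    {"x": 0,"y": 0,"z": -0.8,"twist": 0},
    {"x": 0,"y": 0,"z": -0.5,"twist": 0},
    {"x": 0,"y": 0,"z": 0,"twist": 0},
  ],
  hand=0.5,
)

```text
time_s: 50.38
eef_pos: [629.5, -139.3, 236.7]
tcp_rot: [[1.0, -0.007, 0.006], [-0.007, -1.0, -0.001], [0.006, 0.001, -1.0]]
ft_force: [0.2, 0.3, 1.0]
grip_width: 46.0
```

```bash
python3 - <<'E'
from bars import *
from cell import telemetry
c=snap("side","s17",(150,100,310,240),5);bars(c);c=snap("top","t17",(180,90,340,260),3.4);bars(c)
s=telemetry.get_state();print(s["eef_pos"].round(1),s["grip_width"],s["ft_force"],s["joints"].round(2))
E
```

```text
px [275. 259.] 586 hi [424.2 124.2  78.3] lo [576.8 109.2   9.7] len 170.0 yaw -5.6 slope 24.1 GRIP [432.3 123.4  67. ]
px [200. 219.] 423 hi [423.9 119.4  82.5] lo [575.4 108.3   8.7] len 170.0 yaw -4.2 slope 25.9 GRIP [431.6 118.8  70.9]
px [258. 245.] 204 hi [ 426.8 -150.4   58.5] lo [443.7  64.5  57.8] len 218.0 yaw 85.5 slope 0.2 GRIP [ 427.8 -138.5   51.5]
[ 627.9 -139.6  233. ] 46.05557523366256 [-0.74695227  0.04087871 -0.49929451] [ 0.49  0.52 -0.55  1.48  0.28  1.22 -1.68]
```

View pics/s17.png

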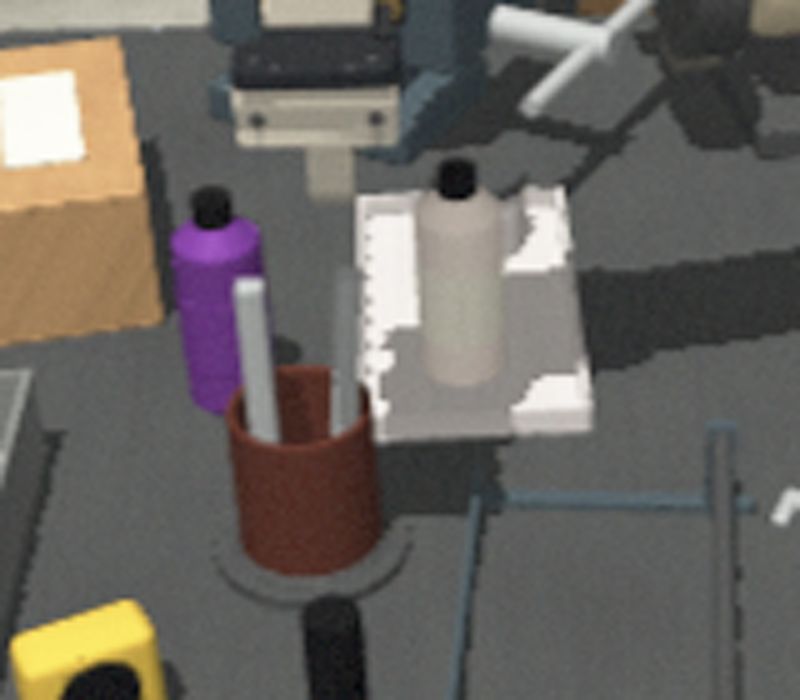

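View pics/t17.png

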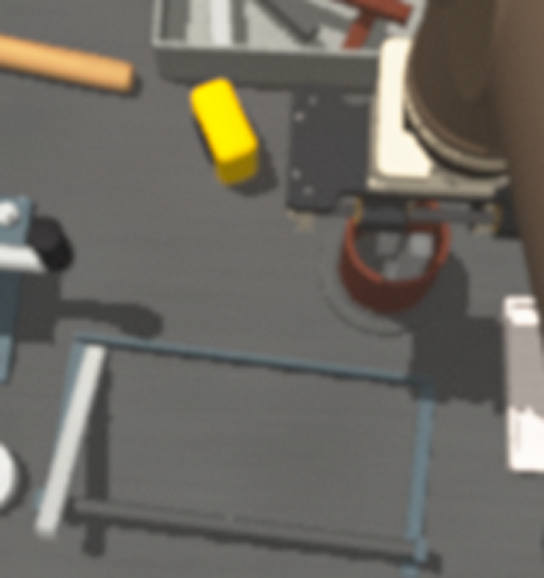

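```bash
python3 - <<'E'
from bars import *
c=ld("t17");W=cloud(c)
f=c["frame"][190:252,185:215,::-1]; cv2.imwrite("pics/t17b.png",cv2.resize(f,None,fx=9,fy=9,interpolation=cv2.INTER_NEAREST))
g=c["frame"].min(2)
for v in range(194,250,4):
    r=[(u,int(W[v,u,0]),int(W[v,u,1]),int(W[v,u,2]),g[v,u]) for u in range(186,214) if g[v,u]>120 and W[v,u,2]>5]
    if r: a=np.array(r); print(v,len(a),a[:,1].mean().round(1),"y",a[:,2].min(),a[:,2].max(),a[:,2].mean().round(1),"z",np.median(a[:,3]))
# rail/post
P=W.reshape(-1,3);q=P[(P[:,0]>425)&(P[:,0]<465)&(P[:,1]>125)&(P[:,1]<165)&(P[:,2]>12)]
print(q.astype(int).tolist()[:30])
E
```

```text
194 7 570.7 y 98 118 105.9 z 16.0
198 8 558.6 y 99 120 108.1 z 22.5
202 7 545.9 y 100 121 107.7 z 29.0
206 8 534.1 y 102 123 109.9 z 33.5
210 8 522.4 y 103 125 111.0 z 37.0
214 8 510.5 y 104 127 111.9 z 44.0
218 7 498.9 y 105 129 114.1 z 50.0
222 7 471.4 y -40 130 93.9 z 56.0
226 7 476.3 y 107 133 116.1 z 59.0
230 6 464.5 y 109 120 114.2 z 65.5
234 8 453.6 y 110 128 117.6 z 70.5
238 8 443.1 y 111 130 118.8 z 75.0
242 7 432.4 y 111 126 118.0 z 80.0
246 6 422.3 y 113 125 118.5 z 79.0
[[463, 161, 30], [464, 160, 25], [461, 162, 28], [458, 164, 28], [458, 161, 29], [455, 164, 26], [456, 162, 24], [453, 130, 63], [454, 128, 61], [453, 164, 28], [451, 131, 60], [451, 128, 61], [449, 133, 60], [449, 130, 61], [449, 128, 60], [446, 133, 59], [446, 130, 60], [446, 128, 61], [443, 133, 60], [444, 130, 60], [441, 132, 60], [441, 130, 61], [440, 134, 38], [434, 125, 81], [432, 126, 78], [429, 125, 82]]
```

View pics/t17b.png

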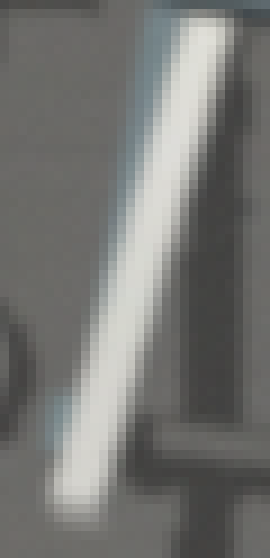

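apply_moves(
  rows=[
    {"x": 0,"y": 0,"z": 0,"twist": 1},
    {"x": -0.7,"y": -0.76,"z": 0,"twist": 0},
    {"x": -0.7,"y": -0.76,"z": 0,"twist": 0},
    {"x": -0.7,"y": -0.76,"z": 0,"twist": 0},
    {"x": -0.7,"y": -0.76,"z": 0,"twist": 0},
    {"x": -0.7,"y": -0.76,"z": 0,"twist": 0},
    {"x": -0.7,"y": -0.76,"z": 0,"twist": 0},
    {"x": -0.7,"y": -0.76,"z": 0,"twist": 0},
    {"x": -0.7,"y": -0.76,"z": 0,"twist": 0},
    {"x": -0.7,"y": -0.76,"z": 0,"twist": 0},
  ],
)

```text
time_s: 51.32
eef_pos: [457.0, 83.2, 231.1]
tcp_rot: [[0.996, -0.094, -0.001], [-0.094, -0.996, -0.0], [-0.001, 0.001, -1.0]]
ft_force: [0.9, 0.6, 0.1]
grip_width: 46.3
```

apply_moves(
  rows=[
    {"x": -0.7,"y": -0.76,"z": 0,"twist": 0},
    {"x": -0.4,"y": -0.4,"z": 0.5,"twist": 0},
    {"x": 0,"y": 0,"z": 0.9,"twist": 0},
    {"x": 0,"y": 0,"z": 0.9,"twist": 0},
    {"x": 0,"y": 0,"z": 0.8,"twist": 0},
    {"x": 0,"y": 0,"z": 0.4,"twist": 0},
    {"x": 0,"y": 0,"z": 0,"twist": 0},
    {"x": 0,"y": 0,"z": 0,"twist": 0},
    {"x": 0,"y": 0,"z": 0,"twist": 0},
  ],
)

```text
time_s: 52.07
eef_pos: [429.4, 120.4, 127.4]
tcp_rot: [[0.996, -0.094, 0.0], [-0.094, -0.996, 0.0], [0.0, -0.0, -1.0]]
ft_force: [0.4, -0.1, -1.0]
grip_width: 46.0
```

```bash
python3 - <<'E'
from bars import *
from cell import telemetry
c=snap("side","s18",(180,140,340,280),5);bars(c)
s=telemetry.get_state();print(s["eef_pos"].round(1),s["grip_width"],s["ft_force"],s["joints"].round(2),s["tcp_rot"][:,0])
E
```

```text
px [274. 259.] 573 hi [426.1 124.8  77.9] lo [575.9 108.8   9.7] len 170.0 yaw -6.1 slope 24.4 GRIP [434.1 123.9  66.6]
[429.7 120.5 127.7] 46.01262142601754 [-0.15395875  0.72090528 -0.01402859] [ 0.14  0.35 -0.66  2.07  0.29  0.81 -2.36] [ 0.99554175 -0.09431435  0.00119536]
```

View pics/s18.png

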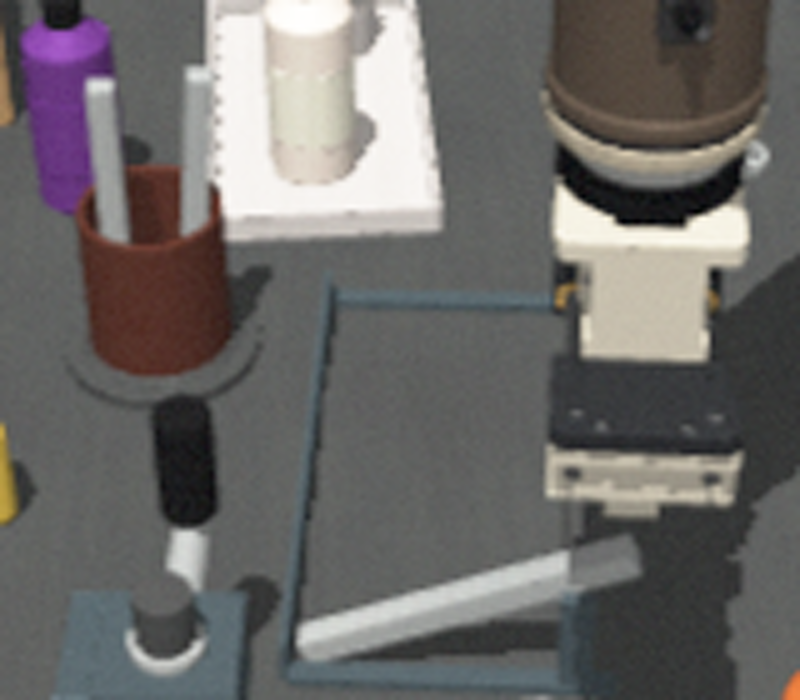

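j7 is −2.36 against a limit of −2.74, so that's fine. Descend and grip.

apply_moves(
  rows=[
    {"x": 0,"y": 0,"z": 0.5,"twist": 0},
    {"x": 0,"y": 0,"z": 0.8,"twist": 0},
    {"x": 0,"y": 0,"z": 0.5,"twist": 0},
    {"x": 0,"y": 0,"z": 0.25,"twist": 0},
    {"x": 0,"y": 0,"z": 0.05,"twist": 0},
    {"x": 0,"y": 0,"z": 0,"twist": 0},
    {"x": 0,"y": 0,"z": 0,"twist": 0},
  ],
)

```text
time_s: 52.7
eef_pos: [429.8, 120.5, 64.8]
tcp_rot: [[0.996, -0.094, 0.001], [-0.094, -0.996, 0.0], [0.001, -0.0, -1.0]]
ft_force: [0.3, 0.4, 0.0]
grip_width: 45.7
```

apply_moves(
  rows=[
    {"x": 0,"y": 0,"z": 0,"twist": 0},
    {"x": 0,"y": 0,"z": 0,"twist": 0},
    {"x": 0,"y": 0,"z": 0,"twist": 0},
    {"x": 0,"y": 0,"z": 0,"twist": 0},
    {"x": 0,"y": 0,"z": 0,"twist": 0},
    {"x": 0,"y": 0,"z": 0,"twist": 0},
    {"x": 0,"y": 0,"z": 0,"twist": 0},
    {"x": 0,"y": 0,"z": 0,"twist": 0},
    {"x": 0,"y": 0,"z": 0,"twist": 0},
    {"x": 0,"y": 0,"z": 0,"twist": 0},
  ],
  hand=1,
  squeeze=5,
)

```text
time_s: 53.53
eef_pos: [429.1, 120.2, 63.8]
tcp_rot: [[0.996, -0.094, 0.0], [-0.094, -0.996, -0.0], [0.0, 0.0, -1.0]]
ft_force: [0.4, -0.4, 2.3]
grip_width: 13.9
```

apply_moves(
  rows=[
    {"x": 0.18,"y": 0,"z": -0.32,"twist": 0},
    {"x": 0.18,"y": 0,"z": -0.32,"twist": 0},
    {"x": 0.22,"y": 0,"z": -0.3,"twist": 0},
    {"x": 0.22,"y": 0,"z": -0.3,"twist": 0},
    {"x": 0.25,"y": 0,"z": -0.27,"twist": 0},
    {"x": 0.25,"y": 0,"z": -0.27,"twist": 0},
    {"x": 0.29,"y": 0,"z": -0.23,"twist": 0},
    {"x": 0.29,"y": 0,"z": -0.23,"twist": 0},
  ],
)

```text
time_s: 54.2
eef_pos: [485.5, 114.8, 131.4]
tcp_rot: [[0.996, -0.094, -0.0], [-0.094, -0.996, -0.0], [-0.0, 0.0, -1.0]]
ft_force: [-0.4, 0.3, -0.9]
grip_width: 13.8
```

apply_moves(
  rows=[
    {"x": 0.32,"y": 0,"z": -0.19,"twist": 0},
    {"x": 0.32,"y": 0,"z": -0.19,"twist": 0},
    {"x": 0.34,"y": 0,"z": -0.15,"twist": 0},
    {"x": 0.34,"y": 0,"z": -0.15,"twist": 0},
    {"x": 0.36,"y": 0,"z": -0.1,"twist": 0},
    {"x": 0.36,"y": 0,"z": -0.1,"twist": 0},
    {"x": 0.36,"y": 0,"z": -0.05,"twist": 0},
    {"x": 0.3,"y": 0,"z": -0.05,"twist": 0},
    {"x": 0,"y": 0,"z": 0,"twist": 0},
    {"x": 0,"y": 0,"z": 0,"twist": 0},
  ],
)

```text
time_s: 55.03
eef_pos: [565.8, 107.3, 160.1]
tcp_rot: [[0.996, -0.095, -0.001], [-0.095, -0.996, 0.0], [-0.001, -0.0, -1.0]]
ft_force: [-0.4, 0.8, -1.1]
grip_width: 13.6
```

```bash
python3 - <<'E'
from bars import *
from cell import telemetry
c=snap("side","s19",(180,140,340,280),5)
s=telemetry.get_state();print(s["eef_pos"].round(1),s["grip_width"],s["ft_force"],s["joints"].round(2))
E
```

```text
[565.3 107.4 160.1] 14.009385085713989 [-1.33389093  0.58943669 -1.18032663] [ 0.15  0.49 -0.61  1.74  0.33  1.01 -2.24]
```

View pics/s19.png

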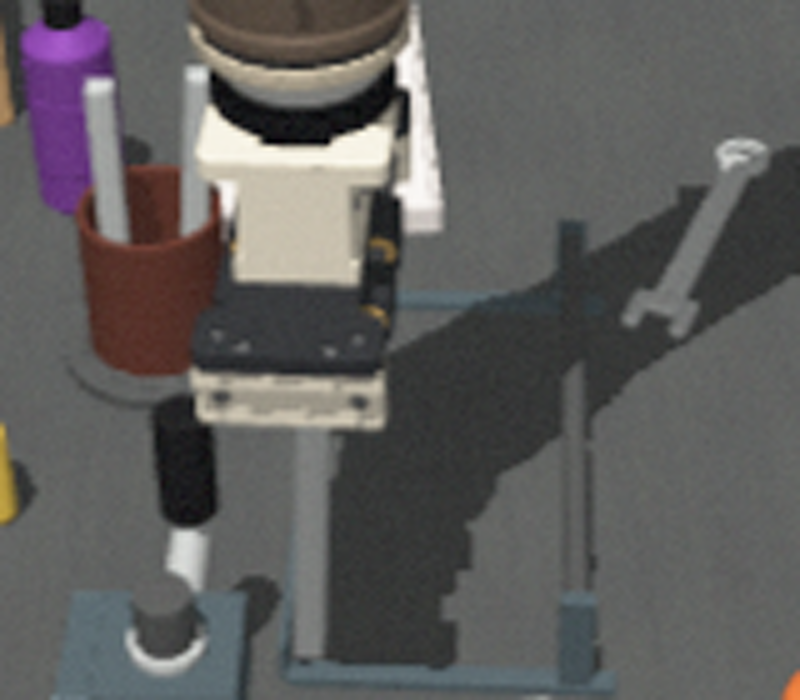

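```bash
python3 - <<'E'
from bars import *
c=ld("s19"); 
for u,v in ((200,156.4),(219.4,154.4)): print(ray(c,u,v,176).round(1))
for u,v in ((205,188),(218.5,187)): print("mid",ray(c,u,v,105).round(1))
E
```

```text
[ 678.1 -131.4  176. ]
[ 628.  -138.5  176. ]
mid [668.3 -88.7 105. ]
mid [633.  -91.5 105. ]
```

apply_moves(
  rows=[
    {"x": 0,"y": 0,"z": -0.3,"twist": 0},
    {"x": 0,"y": 0,"z": -0.6,"twist": 0},
    {"x": 0,"y": 0,"z": -0.8,"twist": 0},
    {"x": 0,"y": 0,"z": -0.8,"twist": 0},
    {"x": 0,"y": 0,"z": -0.8,"twist": 0},
    {"x": 0,"y": 0,"z": -0.8,"twist": -0.5},
    {"x": 0,"y": 0,"z": -0.8,"twist": -0.5},
    {"x": 0,"y": 0,"z": -0.6,"twist": 0},
    {"x": 0,"y": 0,"z": -0.2,"twist": 0},
    {"x": 0,"y": 0,"z": 0,"twist": 0},
  ],
  squeeze=12,
)

```text
time_s: 55.92
eef_pos: [566.1, 107.9, 333.3]
tcp_rot: [[1.0, -0.007, 0.003], [-0.007, -1.0, 0.0], [0.003, -0.0, -1.0]]
ft_force: [0.5, 0.9, -0.6]
grip_width: 13.9
```

```bash
python3 - <<'E'
from bars import *
c=snap("top","t20",(260,120,330,195),8)
c=snap("side","s20",(180,110,260,190),8)
E
```

```text
(no output)
```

View pics/t20.png

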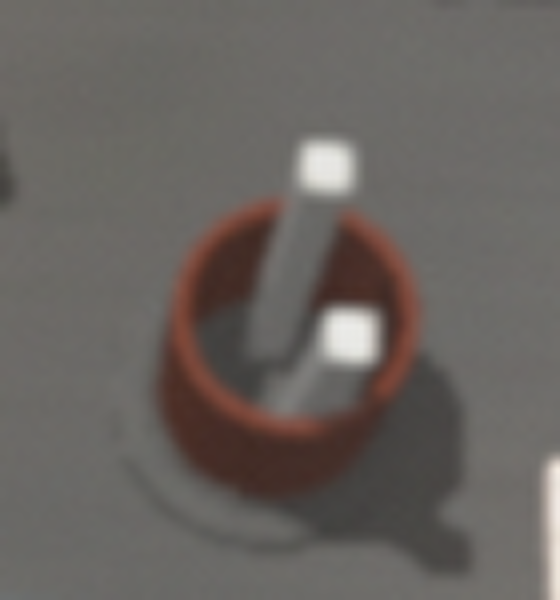

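View pics/s20.png

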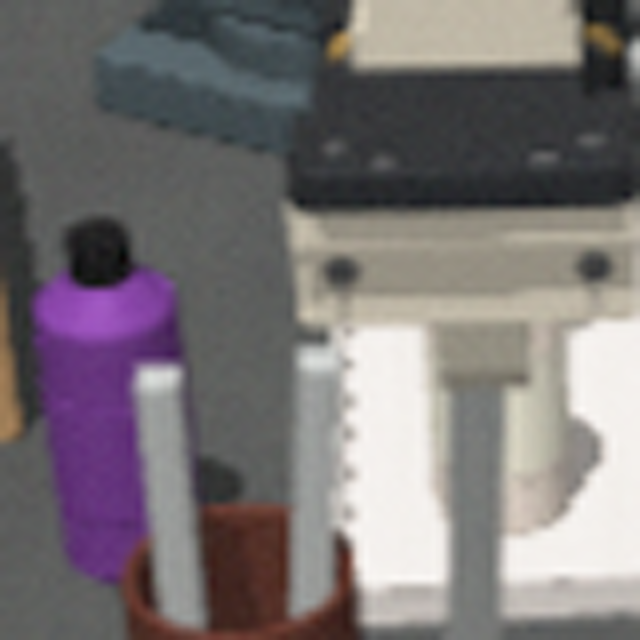

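```bash
python3 - <<'E'
from bars import *
c=ld("t20")
for n,u,v,z in(("Atop",300.9,140.9,176),("Abot",293,164,8),("Btop",304,162.1,176),("Bmid?",296,169,20)): print(n,ray(c,u,v,z).round(1))
for p in ((690,-130,176),(628,-140,176),(658,-131,8),(650,-105,150),(652,-112,8)): print(p,np.round(proj(c,p),1), (np.round(proj(c,p),1)-[260,120])*8)
E
```

```text
Atop [ 678.2 -132.1  176. ]
Abot [ 672.5 -131.     8. ]
Btop [ 626.  -140.7  176. ]
Bmid? [ 654.6 -138.7   20. ]
(690, -130, 176) [300.1 136.2] [320.8 129.6]
(628, -140, 176) [303.7 161.3] [349.6 330.4]
(658, -131, 8) [292.8 168.9] [262.4 391.2]
(650, -105, 150) [288.1 155.2] [224.8 281.6]
(652, -112, 8) [286.1 170.6] [208.8 404.8]
```

apply_moves(
  rows=[
    {"x": 0.15,"y": 0.4,"z": 0,"twist": 0},
    {"x": 0.3,"y": 0.7,"z": 0,"twist": 0},
    {"x": 0.35,"y": 0.8,"z": 0,"twist": 0},
    {"x": 0.35,"y": 0.8,"z": 0,"twist": 0},
    {"x": 0.35,"y": 0.8,"z": 0,"twist": 0},
    {"x": 0.35,"y": 0.8,"z": 0,"twist": 0},
    {"x": 0.35,"y": 0.8,"z": 0,"twist": 0},
    {"x": 0.35,"y": 0.8,"z": 0,"twist": 0},
    {"x": 0.3,"y": 0.8,"z": 0,"twist": 0},
    {"x": 0.17,"y": 0.6,"z": 0,"twist": 0},
  ],
)

```text
time_s: 56.85
eef_pos: [655.0, -116.6, 329.2]
tcp_rot: [[1.0, -0.01, -0.003], [-0.01, -1.0, -0.001], [-0.003, 0.001, -1.0]]
ft_force: [-0.3, -0.4, -1.0]
grip_width: 13.9
```

apply_moves(
  rows=[
    {"x": 0,"y": 0,"z": 0,"twist": 0},
    {"x": 0,"y": 0,"z": 0,"twist": 0},
    {"x": 0,"y": 0,"z": 0,"twist": 0},
    {"x": 0,"y": 0,"z": 0,"twist": 0},
  ],
)

```text
time_s: 57.18
eef_pos: [654.6, -111.5, 330.9]
tcp_rot: [[1.0, -0.006, -0.001], [-0.006, -1.0, 0.001], [-0.001, -0.001, -1.0]]
ft_force: [-0.3, -0.0, -1.3]
grip_width: 13.9
```

```bash
python3 - <<'E'
from bars import *
from cell import telemetry
c=snap("top","t21",(250,110,340,195),7)
c=snap("side","s21",(160,60,260,190),5)
s=telemetry.get_state();print(s["eef_pos"].round(1),s["grip_width"],s["ft_force"],s["joints"].round(2))
E
```

```text
[ 654.7 -111.3  331.4] 13.96050123265192 [ 0.03032794 -0.26455843 -1.29848286] [ 0.43  0.51 -0.58  1.26  0.27  1.45 -1.7 ]
```

View pics/s21.png

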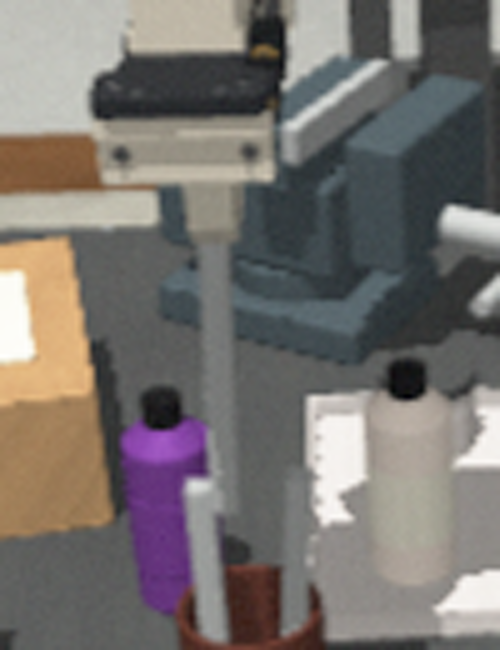

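View pics/t21.png

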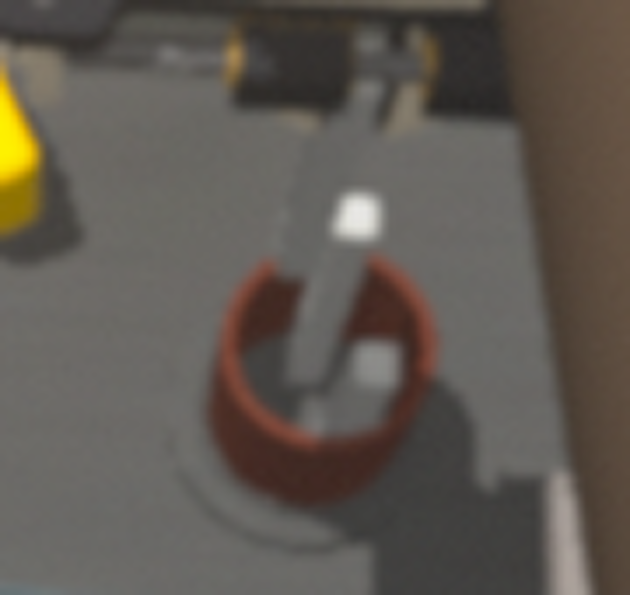

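apply_moves(
  rows=[
    {"x": -0.2,"y": -0.03,"z": 0.3,"twist": 0},
    {"x": 0,"y": 0,"z": 0.6,"twist": 0},
    {"x": 0,"y": 0,"z": 0.7,"twist": 0},
    {"x": 0,"y": 0,"z": 0.7,"twist": 0},
    {"x": 0,"y": 0,"z": 0.7,"twist": 0},
    {"x": 0,"y": 0,"z": 0.6,"twist": 0},
    {"x": 0,"y": 0,"z": 0.6,"twist": 0},
    {"x": 0,"y": 0,"z": 0.5,"twist": 0},
    {"x": 0,"y": 0,"z": 0.4,"twist": 0},
    {"x": 0,"y": 0,"z": 0,"twist": 0},
  ],
)

```text
time_s: 58.12
eef_pos: [647.4, -111.1, 175.9]
tcp_rot: [[1.0, -0.006, -0.004], [-0.006, -1.0, 0.0], [-0.004, -0.0, -1.0]]
ft_force: [-0.6, -0.6, -1.5]
grip_width: 13.9
```

apply_moves(
  rows=[
    {"x": 0,"y": 0,"z": 0.1,"twist": 0},
    {"x": 0,"y": 0,"z": 0.1,"twist": 0},
    {"x": 0,"y": 0,"z": 0.05,"twist": 0},
    {"x": 0,"y": 0,"z": 0.05,"twist": 0},
    {"x": 0,"y": 0,"z": 0.05,"twist": 0},
    {"x": 0,"y": 0,"z": 0,"twist": 0},
    {"x": 0,"y": 0,"z": 0,"twist": 0},
  ],
  squeeze=5,
)

```text
time_s: 58.7
eef_pos: [649.0, -111.4, 168.0]
tcp_rot: [[1.0, -0.007, 0.0], [-0.007, -1.0, -0.0], [0.0, 0.0, -1.0]]
ft_force: [0.7, 0.1, -1.2]
grip_width: 13.9
```

apply_moves(
  rows=[
    {"x": 0,"y": 0,"z": 0.05,"twist": 0},
    {"x": 0,"y": 0,"z": 0.05,"twist": 0},
    {"x": 0,"y": 0,"z": 0.05,"twist": 0},
    {"x": 0,"y": 0,"z": 0,"twist": 0},
  ],
)

```text
time_s: 59.03
eef_pos: [648.7, -111.5, 163.0]
tcp_rot: [[1.0, -0.007, -0.001], [-0.007, -1.0, -0.0], [-0.001, 0.0, -1.0]]
ft_force: [0.2, 0.7, -1.3]
grip_width: 13.6
```

apply_moves(
  rows=[
    {"x": 0,"y": 0,"z": 0,"twist": 0},
    {"x": 0,"y": 0,"z": 0,"twist": 0},
    {"x": 0,"y": 0,"z": 0,"twist": 0},
    {"x": 0,"y": 0,"z": 0,"twist": 0},
    {"x": 0,"y": 0,"z": -0.3,"twist": 0},
    {"x": 0,"y": 0,"z": -0.6,"twist": 0},
    {"x": 0,"y": 0,"z": -0.8,"twist": 0},
    {"x": 0,"y": 0,"z": -0.8,"twist": 0},
    {"x": 0,"y": 0,"z": -0.5,"twist": 0},
    {"x": 0,"y": 0,"z": 0,"twist": 0},
  ],
  hand=0.65,
)

```text
time_s: 59.87
eef_pos: [650.8, -111.0, 258.4]
tcp_rot: [[1.0, -0.007, 0.007], [-0.007, -1.0, -0.0], [0.007, 0.0, -1.0]]
ft_force: [0.9, 0.6, 0.9]
grip_width: 32.1
```

Now I'll move back clear of the scene (to about x 440, y 0) and make the final checks.

apply_moves(
  rows=[
    {"x": -0.5,"y": -0.1,"z": -0.3,"twist": 0},
    {"x": -0.9,"y": -0.2,"z": 0,"twist": 0},
    {"x": -0.9,"y": -0.2,"z": 0,"twist": 0},
    {"x": -0.9,"y": -0.2,"z": 0,"twist": 0},
    {"x": -0.9,"y": -0.2,"z": 0,"twist": 0},
    {"x": -0.9,"y": -0.2,"z": 0,"twist": 0},
    {"x": -0.9,"y": -0.2,"z": 0,"twist": 0},
    {"x": -0.7,"y": -0.2,"z": 0,"twist": 0},
    {"x": 0,"y": 0,"z": 0,"twist": 0},
    {"x": 0,"y": 0,"z": 0,"twist": 0},
  ],
)

```text
time_s: 60.7
eef_pos: [450.6, -65.0, 262.8]
tcp_rot: [[1.0, -0.007, 0.001], [-0.007, -1.0, -0.001], [0.001, 0.001, -1.0]]
ft_force: [-0.0, -0.3, -0.1]
grip_width: 32.3
```

```bash
python3 - <<'E'
from bars import *
from cell import telemetry
t=snap("top","t22");c=snap("side","s22")
s=telemetry.get_state();print(s["eef_pos"].round(1),s["ft_force"].round(1),s["time_s"])
W=cloud(t);V=cloud(c);k=.64
def R(a,b,c_,d): return [int(x*k) for x in (a,b,c_,d)]
desc("T pin",blob(W,147,165,*R(225,225,275,275)))
desc("T knob",blob(W,165,180,*R(280,225,330,280)))
desc("S pin",blob(V,146,165,*R(310,390,360,440)))
desc("S knob",blob(V,162,180,*R(320,330,360,390)))
desc("S cap",blob(V,130,150,*R(355,195,400,300)))
desc("T cap",blob(W,130,150,*R(540,270,620,350)))
desc("T die",blob(W,143,158,*R(110,200,200,290)))
desc("T tin",blob(W,50,70,*R(610,290,680,350)))
E
```

```text
[451.9 -65.3 262.7] [ 1.  -0.2  0.1] 60.8
T pin 99 mean [626.1 212.6 156.1] circ 627.5 213.8 d 26.4
T knob 102 mean [621.6 122.  173.2] circ 622.4 122.5 d 26.8
S pin 123 mean [627.9 217.5 153.5] circ 629.6 215.0 d 29.9
S knob 111 mean [623.5 128.  170. ] circ 624.7 125.8 d 27.7
S cap 57 mean [ 572.3 -300.1  139. ] circ 573.0 -304.5 d 29.9
T cap 104 mean [ 571.4 -303.8  143. ] circ 571.2 -304.8 d 27.4
T die 88 mean [633.  361.8 150.1] circ 633.8 367.3 d 34.5
T tin 484 mean [ 561.5 -448.2   61.1] circ 562.1 -449.4 d 64.6
```

View pics/t22.png

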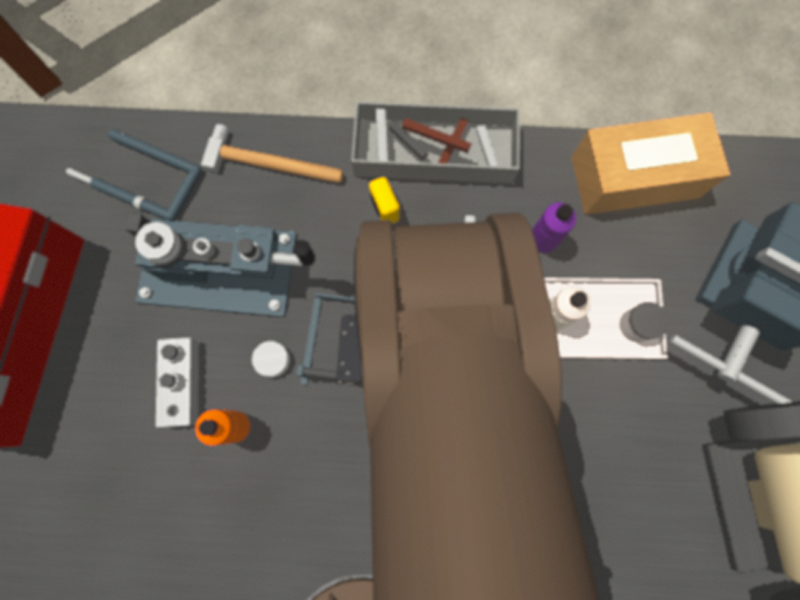

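View pics/s22.png

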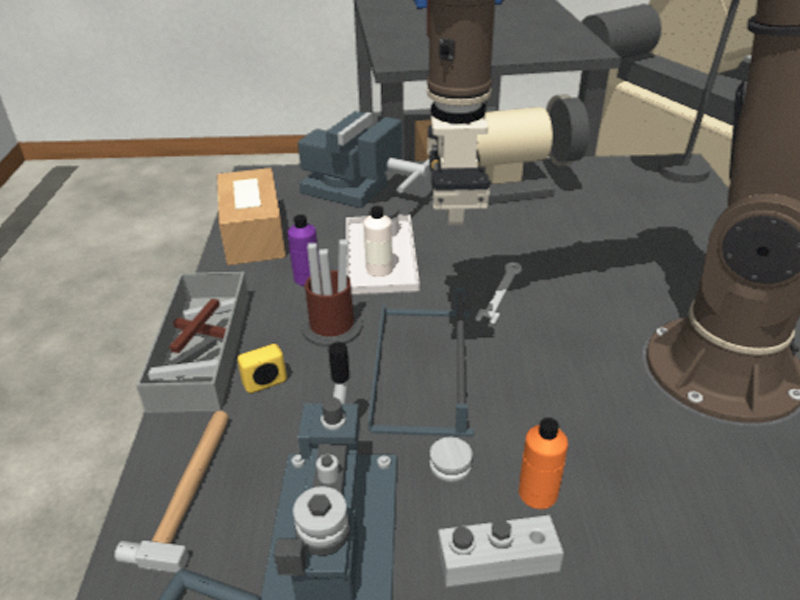

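```bash
python3 - <<'E'
from cell import ticket, telemetry
print(telemetry.get_state()["dq"].round(3)); print(ticket.job_done())
E
```

```text
[-0.005  0.017  0.003 -0.008 -0.002 -0.    -0.002]
the job is handed in; nothing more can be done
None
```

I swung the bender lever home, locked it with the long pin, stood all three bars in the pipe and set the single white oil bottle in the drip tray. The job was handed in at about 61 s of the 210 s limit; no verdict is reported.

**Last checks (taken before handing in):**
- **Lever:** I pushed it against its stop until the force reached about 17 N. The knob still sits where it met the stop, within about 2 mm.
- **Pin:** the head measures within about 1 mm of the fork hole's axis in the top view. Its top is at 156 mm, which puts the collar on the fork at 124 mm.
- **Bars:** the side view shows all three standing in the pipe. I did not measure the third bar's lean or height, because the arm blocked the top view of the pipe.
- **Bottle:** it stands upright about 57 mm from the tray's centre along y, with its foot inside the walls.
- **Bystanders:** the tin is where it was, and the former, tape, wrench and other two pins look undisturbed. The orange and purple bottles were not touched.

**What went wrong or disagreed:**
- My first grip on one bar was blocked by the rack's post, with about 10 N on the finger. I re-gripped higher and nearer the bar's end.
- Another bar was knocked about 1 cm during the run, so I re-measured it before gripping.
- Side and top camera positions differed by about 2–4 mm throughout, within the calibration but visible.

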